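# Fetch the ingot mould from under the bench hatch

## Robot

A 7-joint arm with a two-finger parallel gripper is mounted at the origin on the work surface. World frame = base frame: x ahead of the robot, y to its left, z up, the work surface at z = 0. Lengths are in m, angles in degrees, forces in N, time in s.
With the tool pointing down it reaches from about 0.4 to 0.925 m from the base axis. Payload 4.1 kg.
Tool frame: the origin (TCP) lies on the mounting face of the last link; the fingertips stand 173 mm ahead of it and the grasp point (between the pads) lies 155 mm ahead of it; z points along the fingers, y is the direction in which the jaws open and shut (so a half turn about z gives the same grasp; the last joint's range is limited). The gripper opens to 85 mm and grips with 20 to 120 N. Pads are 22 mm wide; open, the fingers measure 114 mm over their backs; the gripper's body (76 mm by 85 mm) begins 54 mm behind the grasp point. The pads swing forward as they close: fully open they stand 13 mm farther back than shut.
Start: joints at [69.5, 22.827, 2.584, 88.041, -1.071, 69.15, -2.905], TCP at [0.166, -0.628, 0.405] pointing down, gripper open.
Joint ranges: [-161.44, 161.44], [-28.35, 127.94], [-78.24, 83.42], [0, 140.83], [-78.03, 258.03], [13.02, 114.36], [-168.23, 168.23]. Speed limits (degrees/s): [147.25, 147.25, 180, 180, 180, 180, 180].

## Interface

Orientations are given as [roll, pitch, yaw] about the fixed x, y, z axes, in that order (R = Rz(yaw) Ry(pitch) Rx(roll)).
In Python, from rig import r, optics gives the robot as it stands.
- The arm moves only by the tool carry_out, never from a script. Its argument "deltas" is a list that holds one entry, the list of rows, each a list of 7 numbers: the opening in per cent of the stroke, from 0 (shut) to 100 (fully open), then the shift along the tool's x, y, z in mm, then the turn, a rotation vector about the tool's x, y, z in degrees. In form: [[[hand, dx, dy, dz, rx, ry, rz], ...]]. A call has 1 to 12 rows; each row is the pose to reach, as a shift and turn from the pose commanded when the call began, along the tool's axes at that moment; what a row does not reach only later rows make up. A row lasts 1/10 s, in which the tool goes at most 50 mm and 8.59 degrees, less where a joint would pass 70% of its speed; a pose out of reach is approached as far as the arm can. A call with a gripper value outside its range is refused whole. The fingers move at their own pace and stop on an object; the grip force is fixed at half the most. Time passes only in rows, so rows that repeat a pose let the fingers close. It gives the time, the measured TCP pose, the force and the opening at its end, in the units of the state.
- r.state(): the state, without advancing time (a new reading comes with each control period).
- optics.read_camera(name): name is "side" or "top"; returns a dict with "image" (400x640x3 uint8, blue, green, red), "vfov" (degrees; the focal length in pixels is half the picture's height over the tangent of half this angle, whatever the lens; pixels are square), "cx", "cy" (the principal point, pixels), "R" (3x3) and "t" (3): a world point X has camera coordinates R X + t. Camera axes: x right, y down, z forward; pixel columns grow to the right and rows downward; lengths in m; the calibration is good to about 2 mm. A picture is of the moment at which its call begins. There is no depth.
- r.hand_in(): hands the job in, once; it reports no verdict.
The state is a dict: "clock": time; "qpos": joint angles; "dq": joint speeds; "tau": joint torques, N m; "ee_pos": TCP position; "tool_rot": TCP orientation; "force": force on the tool from outside, world axes, zero at the start; "torque": the same for the moment, N m; "grip_width": finger opening in m.
Only numpy, scipy, OpenCV 4.12 (cv2) and the standard library are available. Lean on these libraries where they do the work, as an engineer would, in place of code of your own. Each camera call takes 0.05 s, during which the arm holds its last target.

## Task

Flip up the recessed ring pull and swing the flush steel hatch fully open, so that it stands open by itself. Then take the dark graphite ingot mould out of the well and set it gently, cavity up, flat on the tray of the pouring stand, centred between the two fire bricks. Leave the brass doming block, the crucible and the flux jar where they are.

Things in the scene. Friction and masses are not known exactly. Their poses are not given: they have to be found in the camera images.
- plinth: White box fixed on the bench, 220 (x) by 194 (y) by 75 mm high, origin at the centre of its underside. Its x axis runs from the hatch's free edge (near the robot) to the hatch's hinge. The hatch (dark steel, 180 in x by 154 in y, 8 mm thick, 0.5 kg) lies flush in its top, centred, and closes a well.
- well (a point): Centre of the well's floor, 60 mm below the plinth's top; axes as the plinth's. The well is 144 (x) by 130 (y) mm inside; a 4 mm divider at x = 0 along y, 40 mm high, parts it into two compartments 70 mm long in x, centred at x = -37 and +37 mm.
- hatch_hinge (a point): Middle of the hatch's hinge line, at plinth x = +90 mm, level with the plinth's top; the hinge line runs along the plinth's y axis. The hatch turns about it, its free edge rising and swinging away from the robot.
- hatch (a joint): Hatch opening in rad: 0 shut and flush, 1.57 upright, 1.9 its stop, where it leans back and stays by its own weight. Let go, it falls open from above about 1.7 and falls shut from below about 1.6; nearly no friction.
- ring (a joint): Angle of the brass ring pull to the hatch in rad: 0 folded flat in its recess, 1.57 square to the hatch, past that it leans towards the free edge, stop at 2.5; light friction keeps it where it is left. It turns about a pivot line parallel to the hinge, 150 mm from the hinge line and 6 mm below the hatch's top face.
- ring_bar (a point): Centre of the ring pull's free bar: round, 8 mm thick, 52 mm long along the plinth's y, joined by two 8 mm arms (44 mm apart inside) to the pivot line, 45 mm away. When shut, the bar is 105 mm from the hinge line, its centre 6 mm below the top, and the pivot lies 45 mm farther towards the free edge: the bar rises and swings towards the free edge.
- ring_recess (a point): Centre of the recess in the hatch, level with the hatch's top face: 96 (x) by 68 (y) by 16 mm deep, from 64 to 160 mm off the hinge line. It leaves 37 mm free on the hinge side of the shut ring's bar and 37 mm inside the loop, so two fingertips can straddle the bar and pinch it from above.
- mould: Loose dark graphite block with an oblong cavity in its top, 58 (x) by 34 (y) by 40 mm high, about 0.25 kg, origin at the centre of its underside. It starts flat in one of the two compartments of the well, cavity up, its x axis about along the plinth's x axis: only some 6 mm are free at its ends, but 35 mm or more at its long sides.
- doming_block: Loose brass block with round dimples, 42 by 42 by 34 mm high, 0.45 kg, origin at the centre of its underside, in the other compartment. To be left there.
- pour_stand: Fixed pouring stand on the bench, to the left or right of the plinth: dark steel tray 160 (x) by 150 (y) by 6 mm, with two cream fire bricks on it, each 60 (x) by 40 (y) by 55 mm high, centred at x = 0. The gap between them, 46 mm wide, runs along the stand's x axis and is open at both ends. Origin at the centre of its underside.
- pour_seat (a point): Middle of the gap between the bricks, on the tray's top face (6 mm above the bench); axes as the stand's.
- anvil: Fixed steel block on a round wooden foot, 116 mm across, 62 mm high in all, on the other side from the pouring stand. Origin at the centre of its underside.
- crucible: Loose white ceramic cup 64 mm across, 45 mm high, on the bench. Origin under its centre. To be left alone.
- flux_jar: Loose amber jar with white cap and pale label, 52 mm across, 70 mm high, on the bench. Origin under its centre. To be left alone.

How it is judged:
By the outcome, as a careful person would: the job done as asked, in the order asked, and still so for the second after the job is handed in, with the robot touching nothing.
It also fails if it takes over 72 s, if anything falls off the work surface, if the arm or the gripper's body presses on something with over 40 N, if the wrist force passes 120 N, or if a joint passes its speed limit or range.

## Working session

There is one attempt and no reset: what is moved stays moved. The work goes in short steps, Python scripts to look and compute and a tool call to move; the robot and the scene stay as the last step left them, time stands still between calls to the robot, and variables do not carry over. Pictures are saved under pics/ and viewed, and the job is handed in when it is done.

Besides the shell and the picture viewer there is one more tool, called after ">>>" by a JSON object that holds its "method" and its "body". carry_out: Moves the arm, as the interface text tells. Its arguments: {"type":"object","properties":{"deltas":{"type":"array","items":{"type":"array","items":{"type":"array","items":{"type":"number"}}}}},"required":["deltas"]}

```bash
ls; mkdir -p pics; python3 - <<'E'
from rig import r, optics
import cv2,numpy as np
print(r.state())
for n in("side","top"):
    c=optics.read_camera(n);cv2.imwrite(f"pics/{n}0.png",c["image"]);print(n,{k:c[k] for k in c if k!="image"})
    np.savez(f"{n}0.npz",**c)
E
```

```text
pics
{'clock': 0.0, 'qpos': array([69.4991811 , 22.87247347,  2.58113719, 88.11363701, -1.07145349,
       69.15073159, -2.90401378]), 'dq': array([-0.05788673, -0.03271402,  0.09722016, -0.06937102, -0.04353393,
        0.01940651,  0.02577356]), 'tau': array([-6.12326839e-04, -4.75123072e+01,  1.36420168e+00, -2.54217929e+01,
        1.15259952e-02,  9.62217688e-03,  8.19908280e-06]), 'ee_pos': array([ 0.16631312, -0.62805858,  0.40366138]), 'tool_rot': array([-1.79887609e+02,  8.12084076e-03,  1.48350305e+01]), 'force': array([ 0.20027977,  0.38436585, -0.0116486 ]), 'torque': array([-0.00453685, -0.00146034,  0.0541704 ]), 'grip_width': 0.08520423633549047}
side {'vfov': 52.85550608174444, 'cx': 312.46193228137247, 'cy': 201.30671010089836, 'R': array([[-0.90120386, -0.43328489, -0.00978763],
       [-0.23749529,  0.51261341, -0.82512028],
       [ 0.36252942, -0.74127707, -0.56487231]]), 't': array([0.53394807, 0.19040208, 1.03993724])}
top {'vfov': 47.313738319786935, 'cx': 319.5682802186299, 'cy': 194.06685803591535, 'R': array([[-0.02353352, -0.99969229,  0.00784165],
       [-0.98902469,  0.02213652, -0.14608261],
       [ 0.14586407, -0.01119342, -0.98924131]]), 't': array([0.00848577, 0.60219344, 1.29478413])}
```

View pics/side0.png

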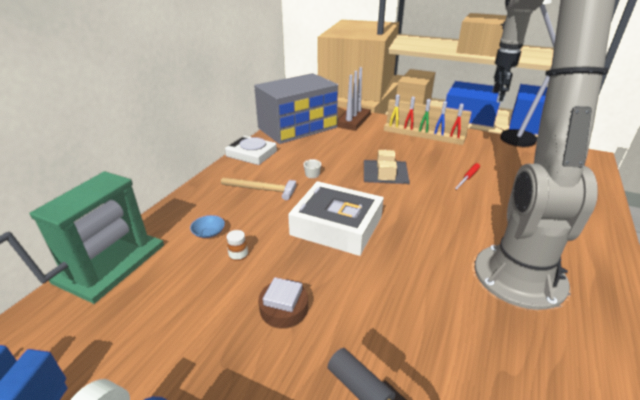

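View pics/top0.png

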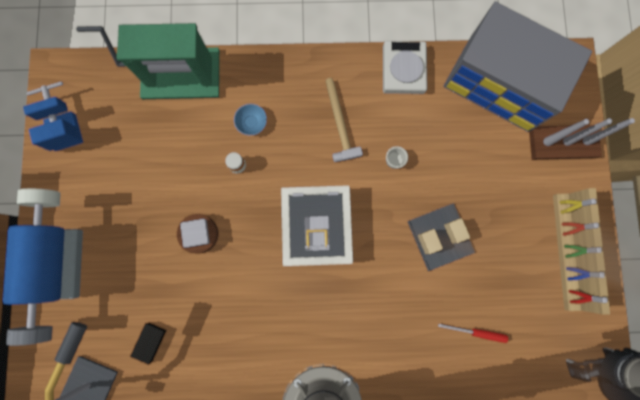

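```bash
cat > h.py <<'E'
import numpy as np,cv2
from scipy.spatial.transform import Rotation as Ro
from rig import r,optics
def f(c): return 200/np.tan(np.radians(c["vfov"])/2)
def proj(c,X):
    X=np.atleast_2d(X);p=X@c["R"].T+c["t"];return np.c_[float(c["cx"])+f(c)*p[:,0]/p[:,2],float(c["cy"])+f(c)*p[:,1]/p[:,2]]
def ray(c,u,v):
    d=np.array([(u-c["cx"])/f(c),(v-c["cy"])/f(c),1.]);R=c["R"];return -R.T@c["t"],R.T@d
def onz(c,u,v,z):
    o,d=ray(c,u,v);return o+d*(z-o[2])/d[2]
def load(n): return dict(np.load(n+".npz"))
def snap(n,tag):
    c=optics.read_camera(n);cv2.imwrite(f"pics/{n}{tag}.png",c["image"]);np.savez(f"{n}{tag}.npz",**c);return c
def crop(c,u0,v0,u1,v1,k,fn,pts=None):
    im=cv2.resize(c["image"][v0:v1,u0:u1],None,fx=k,fy=k,interpolation=cv2.INTER_CUBIC)
    if pts is not None:
        for p in pts: cv2.circle(im,(int((p[0]-u0+.5)*k),int((p[1]-v0+.5)*k)),2,(0,0,255),-1)
    cv2.imwrite("pics/"+fn,im)
E
python3 - <<'E'
from h import *
c=load("top0"); crop(c,260,170,360,270,6,"t_pl.png"); crop(c,400,195,490,280,6,"t_st.png")
s=load("side0"); crop(s,280,140,420,255,5,"s_pl.png")
for u,v in [(281,188),(349,187),(352,264),(283,266)]: print(onz(c,u,v,.075))
print(onz(c,442,237,.006))
# TCP check
st=r.state();print(proj(c,st["ee_pos"]),proj(s,st["ee_pos"]))
E
```

```text
[0.61774755 0.10519467 0.075     ]
[ 0.61630963 -0.09000467  0.075     ]
[ 0.39757367 -0.09120982  0.075     ]
[0.39659945 0.1020805  0.075     ]
[ 0.47029709 -0.36777812  0.006     ]
[[632.74809516 373.81398397]] [[508.67248745  49.62522642]]
```

View pics/t_pl.png

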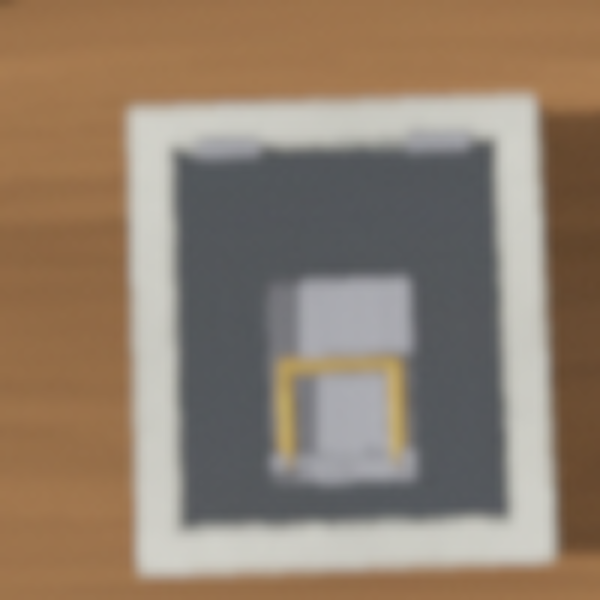

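View pics/t_st.png

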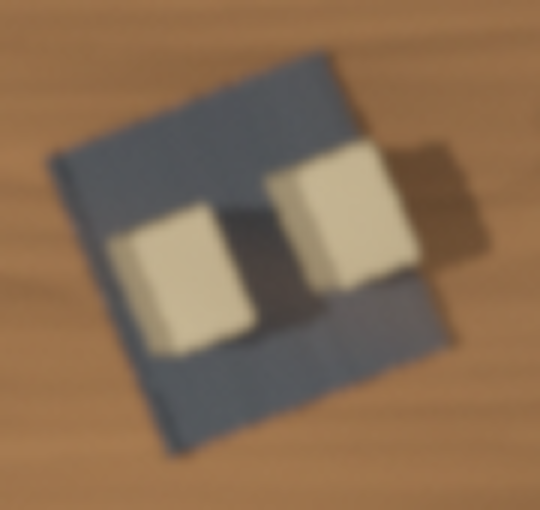

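View pics/s_pl.png

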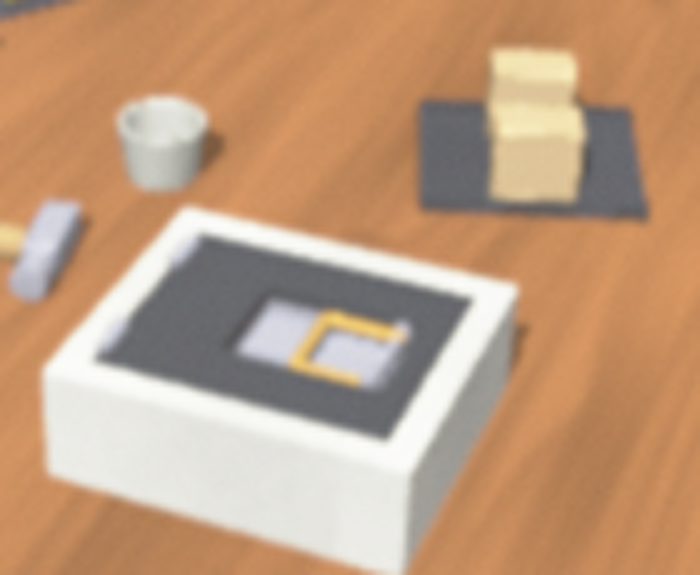

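```bash
python3 - <<'E'
from h import *
from scipy.optimize import least_squares
T=load("top0");S=load("side0")
def px(a,o,k): return np.array(a,float)/k+np.array(o)-.5
def fit(items,x0):
    def loc(x,P): 
        c,s=np.cos(x[2]),np.sin(x[2]);P=np.array(P,float);return np.c_[x[0]+c*P[:,0]-s*P[:,1],x[1]+s*P[:,0]+c*P[:,1],P[:,2]]
    g=lambda x:np.concatenate([(proj(c,loc(x,P))-q).ravel() for c,P,q in items])
    for it in [items]+[[i] for i in items]:
        gg=lambda x:np.concatenate([(proj(c,loc(x,P))-q).ravel() for c,P,q in it])
        s=least_squares(gg,x0,loss="soft_l1");print(s.x[:2],np.degrees(s.x[2]),"rms",np.sqrt(np.mean(s.fun**2)),np.round(s.fun,1))
q=lambda a,b,z:[(a,b,z),(a,-b,z),(-a,-b,z),(-a,b,z)]
fit([(T,q(.11,.097,.075)+q(.09,.077,.075),px([(127,105),(538,95),(557,563),(139,577),(175,150),(493,143),(507,515),(182,527)],(260,170),6)),
 (S,q(.11,.097,.075)+[(.11,.097,0),(-.11,.097,0)],px([(45,370),(185,207),(518,287),(410,470),(50,475),(403,575)],(280,140),5))],[.5,0,0])
fit([(T,q(.08,.075,.006)+[(.03,.063,.061),(.03,.023,.061),(-.03,.023,.061),(-.03,.063,.061),(.03,-.023,.061),(.03,-.063,.061),(-.03,-.063,.061),(-.03,-.023,.061)],px([(52,158),(325,52),(453,345),(175,455),(130,240),(208,203),(257,325),(180,355),(295,172),(372,140),(420,258),(342,290)],(400,195),6)),
 (S,q(.08,.075,.006),px([(420,210),(420,100),(630,110),(648,215)],(280,140),5))],[.47,-.37,.35])
E
```

```text
[0.50938549 0.0063777 ] 0.5567248388981586 rms 0.40117396585224735 [ 0.6  0.8 -0.4  0.3 -0.2 -0.3  0.2 -0.3 -0.3 -0.1  0.5 -0.6  0.7  0.7
  0.1  0.5 -0.4  0.2  0.   0.2 -0.1 -0.1 -0.   0.4 -0.3 -0.3 -0.3  0.6]
[0.50973354 0.00679033] 0.4396365051751334 rms 0.4380119693808906 [ 0.5  0.6 -0.4  0.2 -0.4 -0.4  0.  -0.5 -0.4 -0.2  0.4 -0.7  0.5  0.6
 -0.2  0.4]
[0.509334   0.00528598] 0.7055309094563025 rms 0.21125242594878244 [-0.2  0.1  0.1  0.1 -0.  -0.3  0.2  0.1 -0.1 -0.4  0.   0.3]
[ 0.47123229 -0.36353869] 19.909660654591455 rms 0.514755569870261 [-1.2  0.  -0.9 -0.3 -0.6  0.7 -0.6  1.   0.3 -0.6  0.1  0.5  0.2 -0.2
  0.2 -0.1  0.2 -0.1  0.1  0.2  0.6 -0.   0.8 -0.3 -0.2 -1.3 -0.3  0.4
 -0.1  0.1  0.2 -0.3]
[ 0.47135684 -0.36358337] 19.920272226626142 rms 0.5143898532030186 [-1.1 -0.  -0.9 -0.3 -0.6  0.7 -0.6  0.9  0.3 -0.7  0.1  0.5  0.3 -0.3
  0.2 -0.1  0.2 -0.2  0.1  0.1  0.6 -0.1  0.8 -0.3]
[ 0.47040343 -0.36221554] 19.93530267260014 rms 0.4655424847160057 [-0.1 -1.  -0.3  0.6  0.1  0.3  0.3 -0. ]
```

```bash
cat >> h.py <<'E'
def delta(pos,rpy,frm=None):
    """print shift (mm, tool axes) & rotvec (deg) from current measured pose, or from frm=(pos,rpy)"""
    if frm is None: s=r.state();frm=(s["ee_pos"],s["tool_rot"])
    R0=Ro.from_euler("xyz",frm[1],degrees=True);R1=Ro.from_euler("xyz",rpy,degrees=True)
    d=R0.inv().apply(np.array(pos)-frm[0])*1e3; w=(R0.inv()*R1).as_rotvec(degrees=True)
    print(np.round(d,1),np.round(w,2)); return d,w
E
python3 - <<'E'
from h import *
delta([.45,-.25,.36],[180,0,60]);delta([.494,.005,.30],[180,0,90.6])
E
```

```text
[ 371.  -292.8   44.2] [-1.000e-01 -3.000e-02 -4.517e+01]
[ 478.9 -527.9  104.6] [-9.000e-02 -6.000e-02 -7.577e+01]
```

>>> {"method": "carry_out", "body": {"deltas": [[[60,40,-30,5,0,0,-7],[60,80,-62,10,0,0,-14],[60,120,-95,14,0,0,-21],[60,160,-126,19,0,0,-28],[60,200,-158,24,0,0,-35],[60,240,-190,29,0,0,-41],[40,280,-222,33,0,0,-47],[40,315,-255,38,0,0,-53],[40,345,-290,44,0,0,-58],[40,370,-325,50,0,0,-63],[40,392,-365,56,0,0,-68],[40,412,-405,62,0,0,-72]]]}}

```text
clock: 1.3
ee_pos: [0.4612, -0.1294, 0.3423]
tool_rot: [-180.0, -0.0, 87.0]
force: [1.5, 0.0, 0.1]
grip_width: 0.0341
```

```bash
python3 - <<'E'
from h import *
print(r.state()["qpos"],r.state()["ee_pos"]);delta([.494,.005,.30],[180,0,90.6])
E
```

```text
[ 35.35384341  10.19094189 -27.49372328 114.36592815   5.60364356
  56.70444204   2.17836813] [ 0.46118756 -0.12939475  0.34227433]
[135.9  25.8  42.3] [-0.   -0.   -3.57]
```

>>> {"method": "carry_out", "body": {"deltas": [[[40,40,8,12,0,0,-2],[40,80,16,24,0,0,-3.6],[40,115,22,34,0,0,-3.6],[40,136,26,42,0,0,-3.6],[40,136,26,42,0,0,-3.6],[40,136,26,42,0,0,-3.6]]]}}

```text
clock: 1.9
ee_pos: [0.4942, 0.0027, 0.3003]
tool_rot: [-179.9, 0.0, 90.5]
force: [0.2, -0.9, -0.1]
grip_width: 0.0344
```

```bash
python3 - <<'E'
from h import *
print(r.state()["qpos"],r.state()["ee_pos"],r.state()["tool_rot"])
c=snap("side",1);crop(c,270,100,430,255,5,"s1c.png")
c=snap("top",1);crop(c,240,150,380,290,4,"t1c.png")
delta([.4944,.0055,.236],[180,0,90.6])
E
```

```text
[ 22.68190231  15.56578158 -32.28102602 114.80510227  10.44027542
  52.47593333 -14.57932324] [0.49423747 0.00272879 0.30034693] [-1.79934689e+02  3.29003896e-02  9.04747246e+01]
[ 4.1  0.1 64.7] [-0.01  0.06 -0.3 ]
```

View pics/s1c.png

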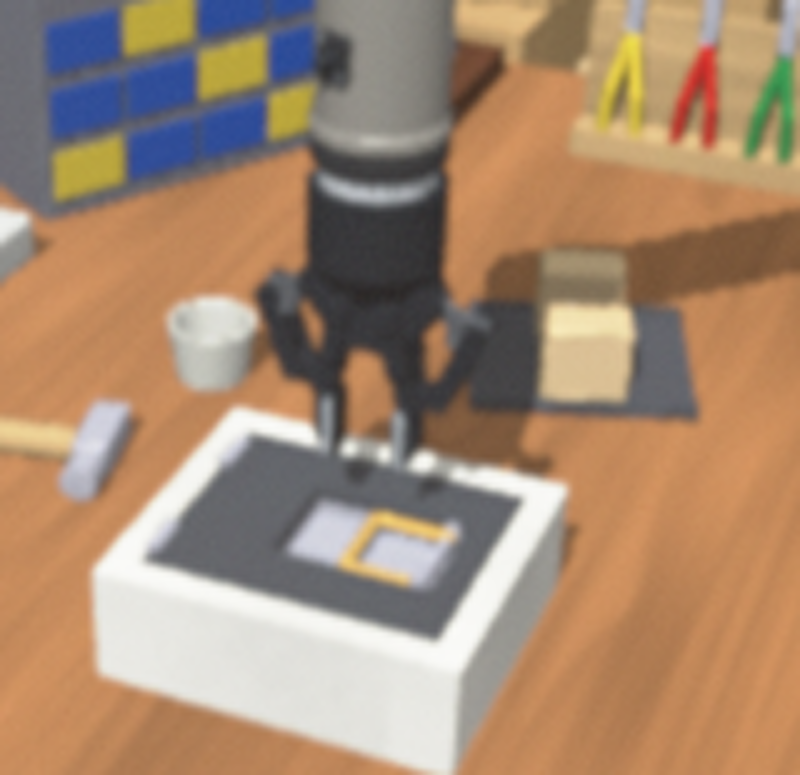

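View pics/t1c.png

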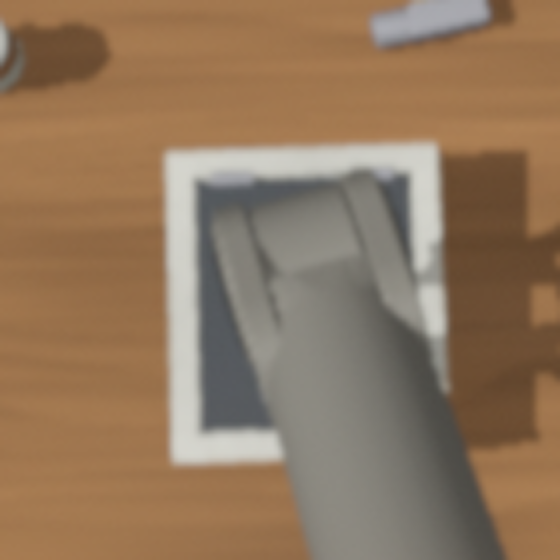

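```bash
python3 - <<'E'
from h import *
c=load("side0");b=proj(c,[[.4944,.031,.069],[.4944,-.021,.069],[.4494,.0055,.069]]);print(b)
p=r.state()["ee_pos"]
c1=load("side1");t=proj(c1,[p+[ .017+.007,0,-.168],p+[-.017-.007,0,-.168],[.4944,.0055,.069]])
print((t-[270,100]+.5)*5)
crop(c,300,170,400,230,8,"chk.png",np.r_[b])
c=load("top0");crop(c,290,205,350,260,10,"chk2.png",proj(c,[[.4944,.031,.069],[.4944,-.021,.069],[.4494,.0055,.069]]))
E
```

```text
[[338.29388553 212.41419765]
 [345.04342666 203.08567561]
 [356.14047162 211.56212574]]
[[328.1441574  436.5682187 ]
 [406.60783387 455.67607549]
 [360.795195   541.31614195]]
```

View pics/chk.png

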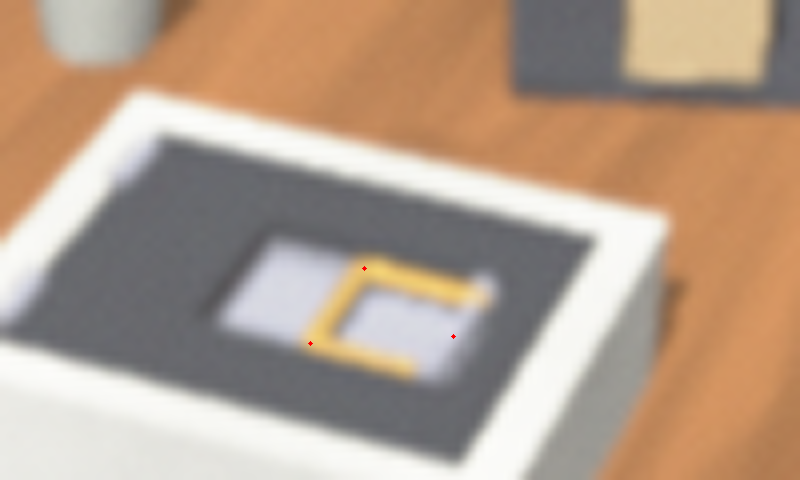

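View pics/chk2.png

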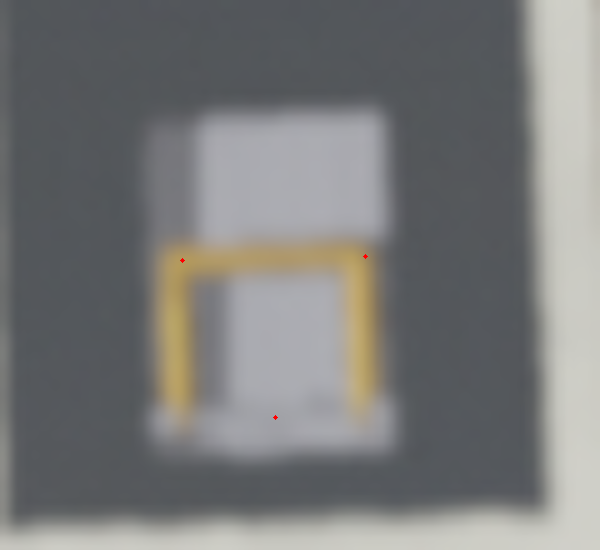

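>>> {"method": "carry_out", "body": {"deltas": [[[40,3,0,15,0,0,0],[40,4,0,30,0,0,0],[40,4,0,45,0,0,0],[40,4,0,55,0,0,0],[40,4,0,62,0,0,0],[40,4,0,64,0,0,0],[0,4,0,64,0,0,0],[0,4,0,64,0,0,0],[0,4,0,64,0,0,0],[0,4,0,64,0,0,0],[0,4,0,64,0,0,0],[0,4,0,64,0,0,0]]]}}

```text
clock: 3.2
ee_pos: [0.4948, 0.0069, 0.2371]
tool_rot: [179.9, 0.0, 90.4]
force: [0.5, -0.1, 1.7]
grip_width: 0.0053
```

```bash
python3 - <<'E'
from h import *
s=r.state();print(s)
c=snap("side",2);crop(c,270,100,430,255,5,"s2c.png")
E
```

```text
{'clock': 3.2, 'qpos': array([ 20.13354898,  21.04149611, -30.6337194 , 117.69608347,
        15.05270622,  44.91680066, -19.13291917]), 'dq': array([ 0.04048695, -0.02574202,  0.12490366,  0.03804862,  0.04333078,
       -0.13422862,  0.02545833]), 'tau': array([-2.66706152e-01, -3.56105554e+01, -3.89154106e+00, -1.75511527e+01,
       -1.87432962e-01,  1.87885263e-01, -1.43782992e-02]), 'ee_pos': array([0.49480784, 0.00691354, 0.23706964]), 'tool_rot': array([1.79926238e+02, 1.41383107e-02, 9.04324033e+01]), 'force': array([ 0.5331712 , -0.07662638,  1.74213444]), 'torque': array([-0.13653883, -0.16117265,  0.04426562]), 'grip_width': 0.005308467056408212}
```

View pics/s2c.png

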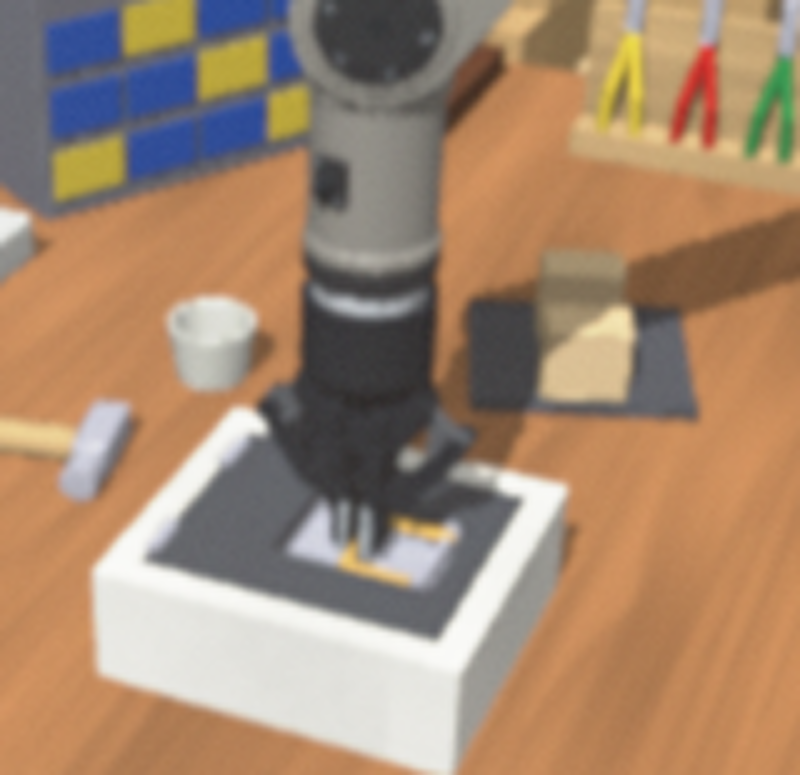

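>>> {"method": "carry_out", "body": {"deltas": [[[0,0,-0.4,-6,0,0,0],[0,0,-1.5,-11.6,0,0,0],[0,0,-3.5,-17,0,0,0],[0,0,-6,-22.5,0,0,0],[0,0,-9,-27,0,0,0],[0,0,-13,-32,0,0,0],[0,0,-13,-32,0,0,0]]]}}

```text
clock: 3.95
ee_pos: [0.4824, 0.0068, 0.27]
tool_rot: [179.7, 0.0, 90.4]
force: [4.5, -1.5, -2.5]
grip_width: 0.0052
```

```bash
python3 - <<'E'
from h import *
c=snap("side",3);crop(c,270,100,430,255,5,"s3c.png")
E
```

```text
(no output)
```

View pics/s3c.png

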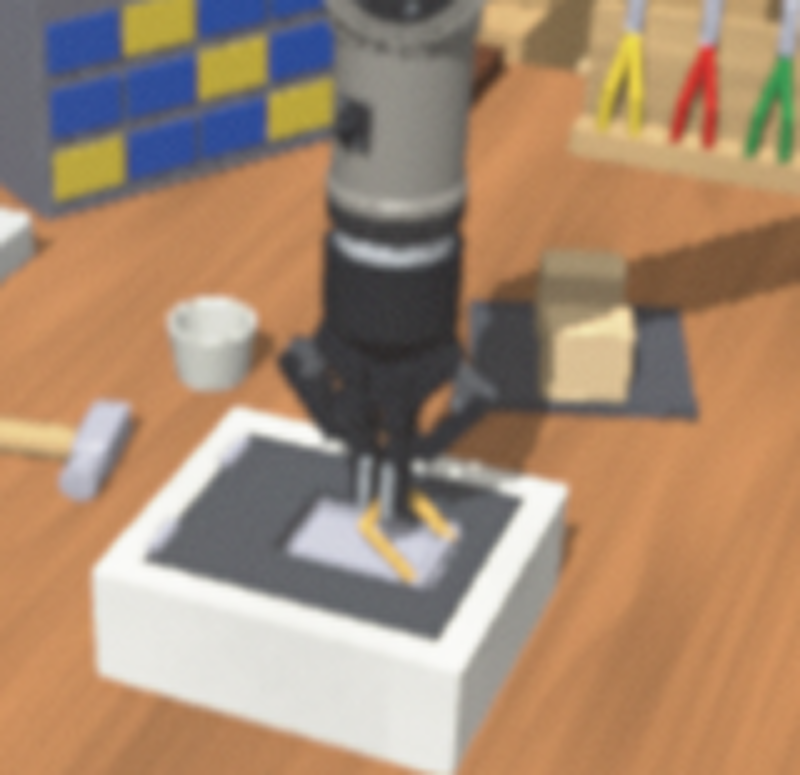

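>>> {"method": "carry_out", "body": {"deltas": [[[0,0,-5,-4,0,0,0],[0,0,-9.5,-7,0,0,0],[0,0,-15,-9.5,0,0,0],[0,0,-20,-11.5,0,0,0],[0,0,-26,-12.8,0,0,0],[0,0,-31,-13,0,0,0],[0,0,-31,-13,0,0,0]]]}}

```text
clock: 4.7
ee_pos: [0.4542, 0.0066, 0.2853]
tool_rot: [179.2, 0.1, 90.4]
force: [6.4, -2.7, 12.0]
grip_width: 0.0048
```

```bash
python3 - <<'E'
from h import *
c=snap("side",4);crop(c,270,100,430,255,5,"s4c.png")
s=r.state();print(s["ee_pos"],s["tool_rot"],s["qpos"])
H=np.array([.5994,.075]);
z0=.237-.069;p0=np.array([s["ee_pos"][0],s["ee_pos"][2]])
for d in range(0,110,6):
    t=np.radians(d);e=np.array([-np.cos(t),np.sin(t)]);n=np.array([np.sin(t),np.cos(t)])
    tilt=0 if d<40 else min(15,(d-40)*.25)
    a=np.radians(tilt);tcp=H+.15*e+.039*n+z0*np.array([np.sin(a),np.cos(a)])
    if d==0: base=tcp
    print(d,"dy",round((tcp-base)[0]*1e3,1),"dz",round(-(tcp-base)[1]*1e3,1),"tilt",tilt, tcp)
E
```

```text
[0.45428177 0.00657328 0.28535661] [1.79261157e+02 5.23127790e-02 9.04442157e+01] [ 23.40272197  12.60774747 -33.06076855 120.80234484   9.40343319
  48.23767439 -14.78405404]
0 dy 0.0 dz -0.0 tilt 0 [0.4494 0.282 ]
6 dy 4.9 dz -15.5 tilt 0 [0.45429833 0.29746562]
12 dy 11.4 dz -30.3 tilt 0 [0.46078642 0.31233451]
18 dy 19.4 dz -44.4 tilt 0 [0.46879319 0.32644375]
24 dy 28.8 dz -57.6 tilt 0 [0.47823091 0.33963877]
30 dy 39.6 dz -69.8 tilt 0 [0.48899619 0.35177499]
36 dy 51.6 dz -80.7 tilt 0 [0.50097108 0.36271945]
42 dy 66.1 dz -90.3 tilt 0.5 [0.51549043 0.37234584]
48 dy 84.5 dz -98.5 tilt 2.0 [0.53387617 0.38046548]
54 dy 103.6 dz -105.0 tilt 3.5 [0.55304003 0.38696282]
60 dy 123.4 dz -109.8 tilt 5.0 [0.57281716 0.39176452]
66 dy 143.6 dz -112.8 tilt 6.5 [0.59303592 0.39481462]
72 dy 164.1 dz -114.1 tilt 8.0 [0.61351974 0.39607518]
78 dy 184.7 dz -113.5 tilt 9.5 [0.634089   0.39552668]
84 dy 205.2 dz -111.2 tilt 11.0 [0.654563   0.39316826]
90 dy 225.4 dz -107.0 tilt 12.5 [0.67476186 0.38901773]
96 dy 245.1 dz -101.1 tilt 14.0 [0.6945085  0.38311136]
102 dy 262.8 dz -93.9 tilt 15 [0.71221611 0.37588912]
108 dy 276.9 dz -85.9 tilt 15 [0.72632535 0.36788235]
```

View pics/s4c.png

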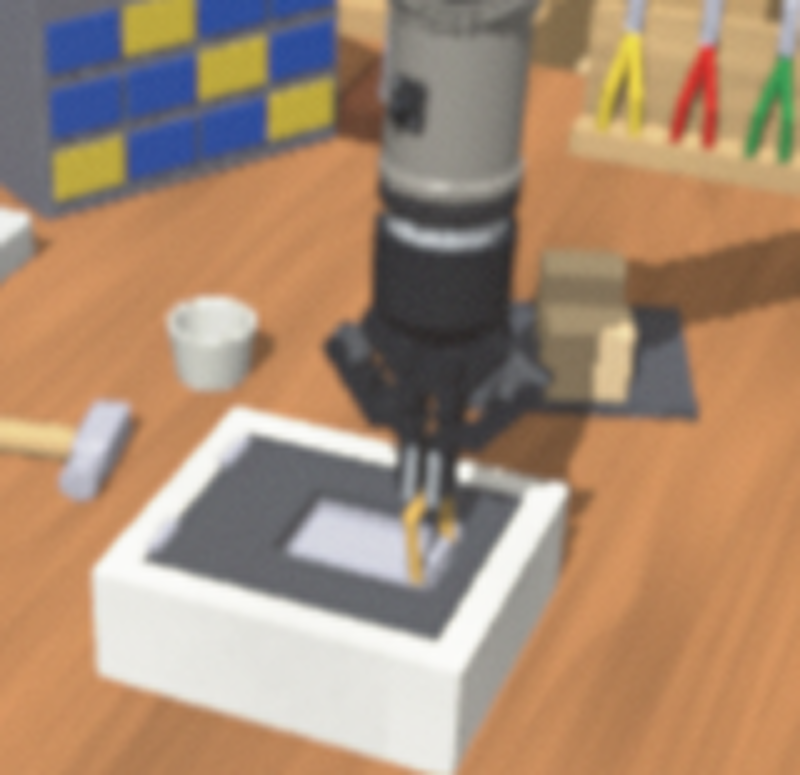

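>>> {"method": "carry_out", "body": {"deltas": [[[0,0,1.5,-5,0,0,0],[0,0,3.2,-10.4,0,0,0],[0,0,5,-15.5,0,0,0],[0,0,7,-20.5,0,0,0],[0,0,9.2,-25.5,0,0,0],[0,0,11.4,-30.3,0,0,0],[0,0,11.4,-30.3,0,0,0]]]}}

```text
clock: 5.45
ee_pos: [0.4609, 0.0069, 0.3118]
tool_rot: [-179.8, 0.0, 90.4]
force: [-3.9, 1.6, -1.5]
grip_width: 0.0045
```

```bash
python3 - <<'E'
from h import *
c=snap("side",5);crop(c,270,80,430,255,5,"s5c.png")
E
```

```text
(no output)
```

View pics/s5c.png

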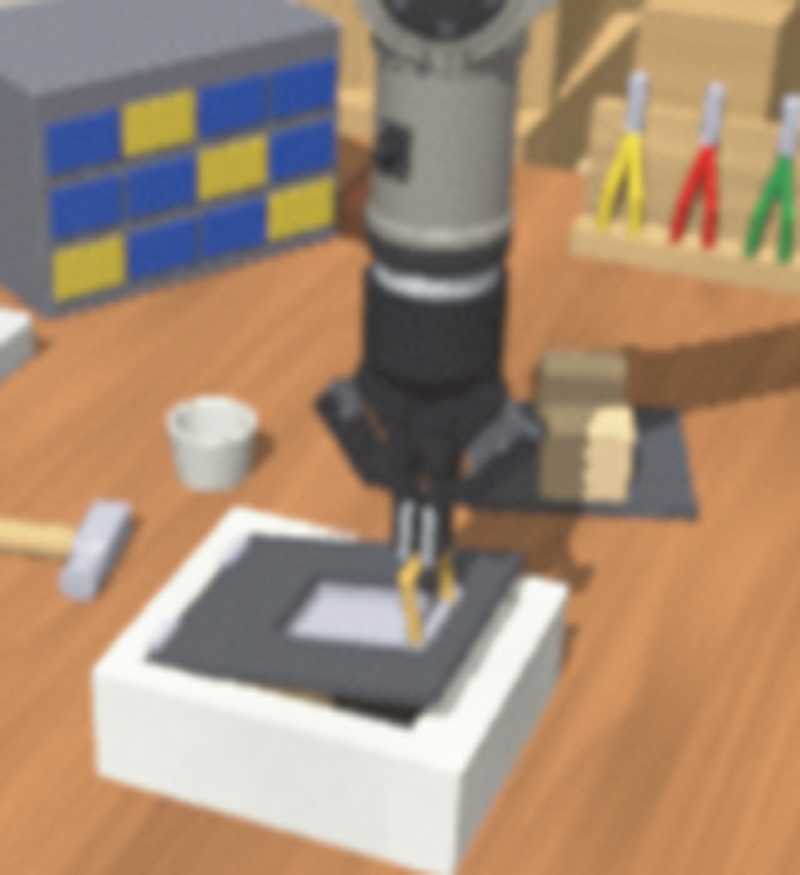

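>>> {"method": "carry_out", "body": {"deltas": [[[0,0,4,-7,0,0,0],[0,0,8,-14,0,0,0],[0,0,12.5,-21,0,0,0],[0,0,17.4,-27.3,0,0,0],[0,0,22.7,-33.5,0,0,0],[0,0,28.2,-39.5,0,0,0],[0,0,34,-45,0,0,0],[0,0,40.2,-50.4,0,0,0],[0,0,47,-55.3,0.3,0,0],[0,0,54.7,-60,0.5,0,0],[0,0,64,-64,1.2,0,0],[0,0,73,-68.2,2,0,0]]]}}

```text
clock: 6.7
ee_pos: [0.5357, 0.0072, 0.3805]
tool_rot: [-178.0, 0.0, 90.4]
force: [0.6, -0.0, 0.1]
grip_width: -0.0001
```

```bash
python3 - <<'E'
from h import *
c=snap("side",6);crop(c,250,60,430,255,4,"s6c.png");print(r.state()["qpos"])
E
```

```text
[ 22.52944621  15.18855278 -32.98375319 103.74007336   8.63819278
  65.55044784 -12.97991528]
```

View pics/s6c.png

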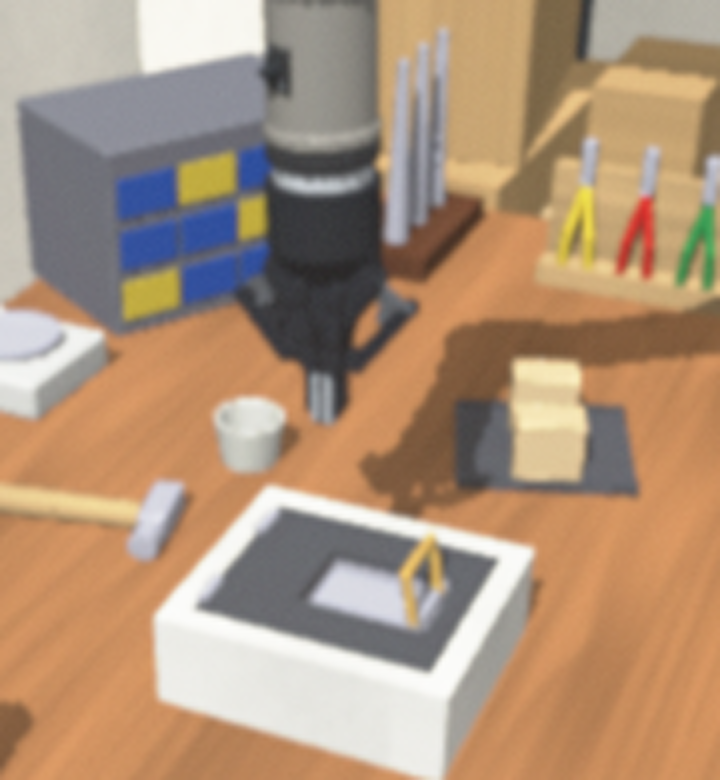

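```bash
python3 - <<'E'
from h import *
c=load("side6")
for f in range(60,111,5):
    a=np.radians(f);x=.4494+.045*np.cos(a);z=.069+.045*np.sin(a)
    print(f,((proj(c,[[x,.0315,z],[x,-.0205,z]])-[250,60]+.5)*4).round(1).tolist(),x,z)
crop(c,330,180,380,225,14,"s6d.png")
delta([.455,.0055,.34],[180,0,90.6])
E
```

```text
60 [[386.1, 574.9], [412.8, 537.8]] 0.47190000000000004 0.10797114317029974
65 [[390.8, 574.0], [417.4, 536.9]] 0.46841782177833147 0.10978385041664926
70 [[395.8, 573.5], [422.2, 536.3]] 0.4647909064496551 0.11128616793536589
75 [[400.9, 573.3], [427.2, 536.1]] 0.46104685702961345 0.11246666218300808
80 [[406.1, 573.7], [432.3, 536.3]] 0.4572141679950119 0.11331634888554937
85 [[411.4, 574.4], [437.4, 537.0]] 0.4533220084236446 0.11382876141412855
90 [[416.7, 575.5], [442.6, 538.1]] 0.4494 0.114
95 [[422.0, 577.1], [447.8, 539.5]] 0.4454779915763554 0.11382876141412855
100 [[427.2, 579.1], [452.9, 541.4]] 0.44158583200498813 0.11331634888554937
105 [[432.4, 581.4], [457.9, 543.6]] 0.4377531429703866 0.11246666218300808
110 [[437.4, 584.1], [462.7, 546.2]] 0.43400909355034495 0.11128616793536589
[ -1.1 -80.9  43.9] [-1.88 -0.04 -0.19]
```

View pics/s6d.png

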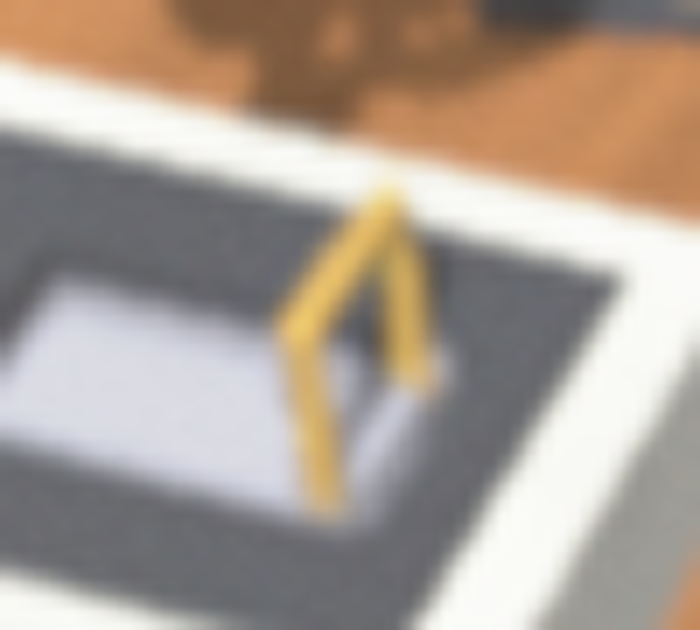

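>>> {"method": "carry_out", "body": {"deltas": [[[40,-1,-40,10,-1.9,0,0],[40,-1,-77,30,-1.9,0,0],[40,-1,-77,44,-1.9,0,0],[40,-1,-77,60,-1.9,0,0],[40,-1,-77,80,-1.9,0,0],[40,-1,-77,100,-1.9,0,0],[40,-1,-77,116,-1.9,0,0],[40,-1,-77,118,-1.9,0,0],[40,-1,-77,118,-1.9,0,0]]]}}

```text
clock: 7.65
ee_pos: [0.454, 0.0057, 0.2649]
tool_rot: [-179.9, -0.0, 90.4]
force: [0.1, 0.7, 0.4]
grip_width: 0.0342
```

```bash
python3 - <<'E'
from h import *
c=snap("side",7);crop(c,270,100,430,255,5,"s7c.png");delta([.458,.0058,.265],[180,0,90.6])
E
```

```text
[0.  3.7 0.4] [-0.06 -0.   -0.16]
```

View pics/s7c.png

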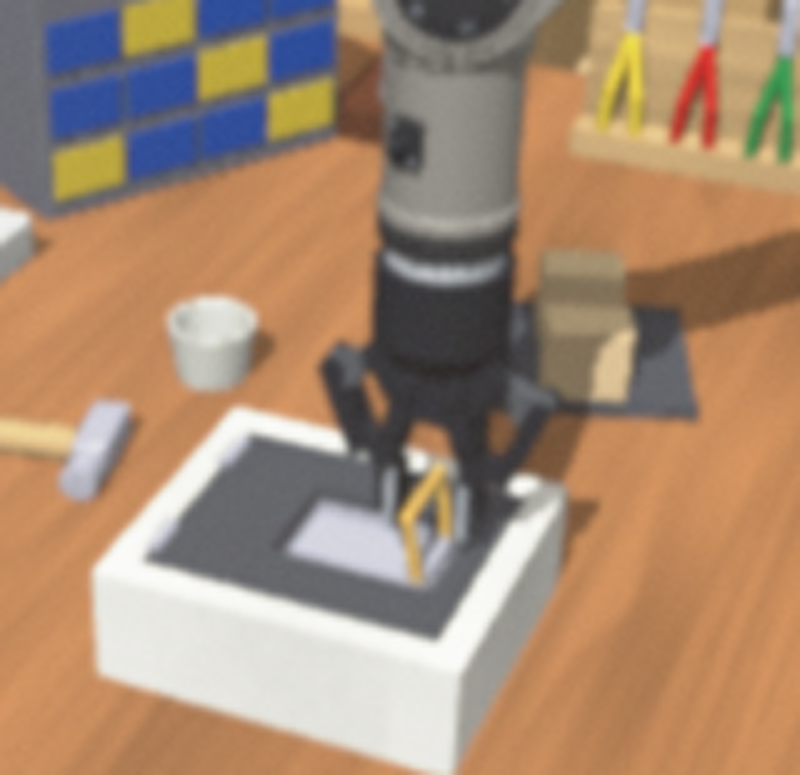

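>>> {"method": "carry_out", "body": {"deltas": [[[0,0,1,1,0,0,0],[0,0,1,1,0,0,0],[0,0,1,1,0,0,0],[0,0,1,1,0,0,0],[0,0,1,1,0,0,0],[0,0,1,1,0,0,0]]]}}

```text
clock: 8.3
ee_pos: [0.4555, 0.0057, 0.2648]
tool_rot: [180.0, 0.0, 90.4]
force: [0.5, -0.4, 6.3]
grip_width: 0.0059
```

```bash
python3 - <<'E'
from h import *
s=r.state();p0=s["ee_pos"];print(p0,s["tool_rot"])
H=np.array([.5994,.075]);L=p0[2]-.1138
dx=.0045
for d in range(0,110,3):
    t=np.radians(d);e=np.array([-np.cos(t),np.sin(t)]);n=np.array([np.sin(t),np.cos(t)])
    tilt=0 if d<40 else min(16,(d-40)*.25)
    a=np.radians(tilt);tcp=H+(.15-dx)*e+.0388*n+L*np.array([np.sin(a),np.cos(a)])
    print(d,"dy",round((tcp[0]-p0[0])*1e3,1),"dz",round(-(tcp[1]-p0[2])*1e3,1),"tilt",tilt)
E
```

```text
[0.45547432 0.00572524 0.26477768] [1.79971981e+02 1.45219978e-02 9.04325499e+01]
0 dy -1.6 dz -0.0 tilt 0
3 dy 0.7 dz -7.6 tilt 0
6 dy 3.3 dz -15.0 tilt 0
9 dy 6.3 dz -22.3 tilt 0
12 dy 9.7 dz -29.4 tilt 0
15 dy 13.4 dz -36.3 tilt 0
18 dy 17.5 dz -43.1 tilt 0
21 dy 22.0 dz -49.6 tilt 0
24 dy 26.8 dz -55.8 tilt 0
27 dy 31.9 dz -61.8 tilt 0
30 dy 37.3 dz -67.6 tilt 0
33 dy 43.0 dz -73.0 tilt 0
36 dy 49.0 dz -78.1 tilt 0
39 dy 55.3 dz -82.9 tilt 0
42 dy 63.1 dz -87.4 tilt 0.5
45 dy 71.8 dz -91.5 tilt 1.25
48 dy 80.7 dz -95.2 tilt 2.0
51 dy 89.8 dz -98.5 tilt 2.75
54 dy 99.0 dz -101.4 tilt 3.5
57 dy 108.4 dz -103.9 tilt 4.25
60 dy 117.9 dz -106.0 tilt 5.0
63 dy 127.6 dz -107.7 tilt 5.75
66 dy 137.3 dz -108.9 tilt 6.5
69 dy 147.1 dz -109.7 tilt 7.25
72 dy 156.9 dz -110.1 tilt 8.0
75 dy 166.7 dz -110.0 tilt 8.75
78 dy 176.5 dz -109.5 tilt 9.5
81 dy 186.4 dz -108.6 tilt 10.25
84 dy 196.1 dz -107.2 tilt 11.0
87 dy 205.8 dz -105.4 tilt 11.75
90 dy 215.4 dz -103.1 tilt 12.5
93 dy 224.9 dz -100.5 tilt 13.25
96 dy 234.2 dz -97.4 tilt 14.0
99 dy 243.4 dz -93.9 tilt 14.75
102 dy 252.5 dz -90.0 tilt 15.5
105 dy 260.7 dz -85.9 tilt 16
108 dy 267.4 dz -81.7 tilt 16
```

>>> {"method": "carry_out", "body": {"deltas": [[[0,0,1.5,-7.6,0,0,0],[0,0,4,-15,0,0,0],[0,0,7,-22.3,0,0,0],[0,0,10,-29.4,0,0,0],[0,0,13.5,-36.3,0,0,0],[0,0,17.5,-43,0,0,0],[0,0,22,-49.6,0,0,0]]]}}

```text
clock: 9.0
ee_pos: [0.4753, 0.0059, 0.3131]
tool_rot: [-179.5, 0.0, 90.4]
force: [-6.5, 0.6, -1.7]
grip_width: 0.0057
```

```bash
python3 - <<'E'
from h import *
c=snap("side",8);crop(c,270,80,430,255,4,"s8c.png")
s=r.state();print(s["ee_pos"],s["tool_rot"],s["grip_width"],s["force"])
E
```

```text
[0.47629391 0.00590004 0.3142515 ] [-1.79660277e+02  3.51362484e-02  9.04257912e+01] 0.005559571456188605 [-6.8665839   0.58165364  1.15642528]
```

View pics/s8c.png

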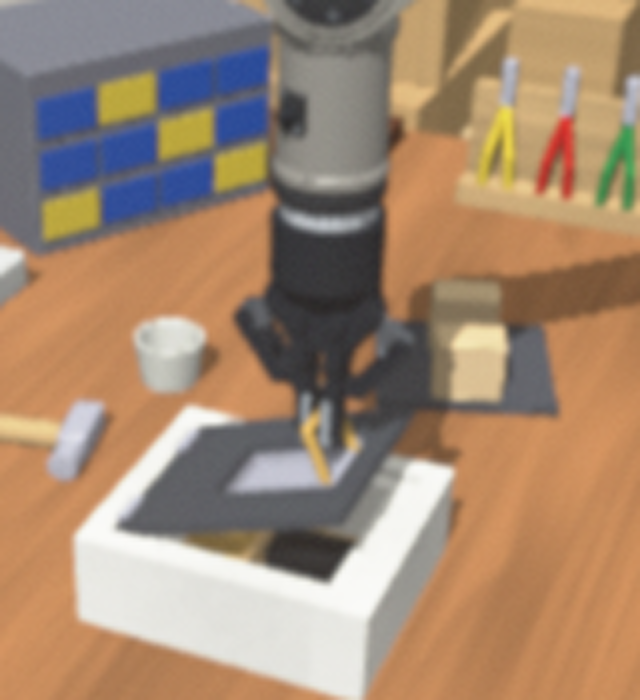

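>>> {"method": "carry_out", "body": {"deltas": [[[0,0,4.8,-6.2,0,0,0],[0,0,9.9,-12.2,0,0,0],[0,0,15.3,-18,0,0,0],[0,0,21,-23.4,0,0,0],[0,0,27,-28.5,0,0,0],[0,0,33.3,-33.3,0,0,0],[0,0,41,-37.8,0.5,0,0],[0,0,49.8,-42,1.2,0,0]]]}}

```text
clock: 9.85
ee_pos: [0.5258, 0.0064, 0.3557]
tool_rot: [-178.4, 0.0, 90.4]
force: [-4.7, 1.2, 0.7]
grip_width: 0.0055
```

```bash
python3 - <<'E'
from h import *
c=snap("side",9);crop(c,250,60,430,255,4,"s9c.png")
s=r.state();print(s["ee_pos"],s["tool_rot"],s["grip_width"],s["force"])
E
```

```text
[0.52765777 0.00626838 0.3566967 ] [-1.78638261e+02 -3.67721355e-03  9.04181236e+01] 0.005900278600069318 [-2.32834088  0.0607242   2.22912826]
```

View pics/s9c.png

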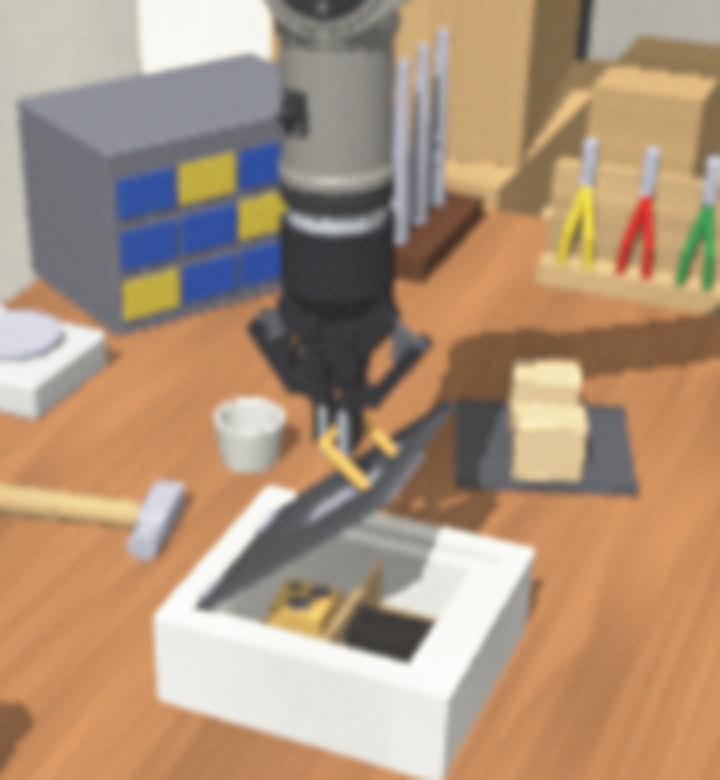

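>>> {"method": "carry_out", "body": {"deltas": [[[0,0,8.9,-3.9,0.7,0,0],[0,0,18,-7.4,1.5,0,0],[0,0,27.1,-10.5,2.2,0,0],[0,0,36.4,-13.2,3,0,0],[0,0,45.8,-15.5,3.7,0,0],[0,0,55.5,-17.4,4.5,0,0],[0,0,65,-18.8,5.2,0,0],[0,0,75,-19.9,6,0,0],[0,0,84.7,-20.5,6.7,0,0]]]}}

```text
clock: 10.8
ee_pos: [0.6128, 0.007, 0.3749]
tool_rot: [-172.0, -0.0, 90.4]
force: [-3.3, 0.6, 4.8]
grip_width: 0.006
```

```bash
python3 - <<'E'
from h import *
c=snap("side",10);crop(c,250,60,430,255,4,"s10c.png")
s=r.state();print(s["ee_pos"],s["tool_rot"],s["grip_width"],s["force"],s["qpos"])
p0=np.array([.4555,0,.2648]); b=np.radians(8)
print("cmd",p0[0]+.1569,p0[2]+.1101)
for X0,Z0,d,X,Z,t in [(156.9,110.1,*v) for v in [(75,166.7,110,8.75),(78,176.5,109.5,9.5),(81,186.4,108.6,10.25),(84,196.1,107.2,11),(87,205.8,105.4,11.75),(90,215.4,103.1,12.5),(93,224.9,100.5,13.25),(96,234.2,97.4,14),(99,243.4,93.9,14.75),(102,252.5,90,15.5),(105,260.7,85.9,16)]]:
    X-=X0;Z-=Z0;print(d,round(X*np.cos(b)-Z*np.sin(b),1),round(-X*np.sin(b)-Z*np.cos(b),1),t-8)
E
```

```text
[0.614178   0.0068871  0.37488484] [-1.72119114e+02 -5.03230865e-02  9.04025111e+01] 0.005720494512834767 [-0.81170936  0.20131997  5.98493898] [ 18.87167252  25.36472738 -31.70654138  91.39605829  11.90993889
  74.86949636 -14.72645303]
cmd 0.6124 0.3749
75 9.7 -1.3 0.75
78 19.5 -2.1 1.5
81 29.4 -2.6 2.25
84 39.2 -2.6 3
87 49.1 -2.2 3.75
90 58.9 -1.2 4.5
93 68.7 0.0 5.25
96 78.3 1.8 6
99 87.9 4.0 6.75
102 97.5 6.6 7.5
105 106.2 9.5 8
```

View pics/s10c.png

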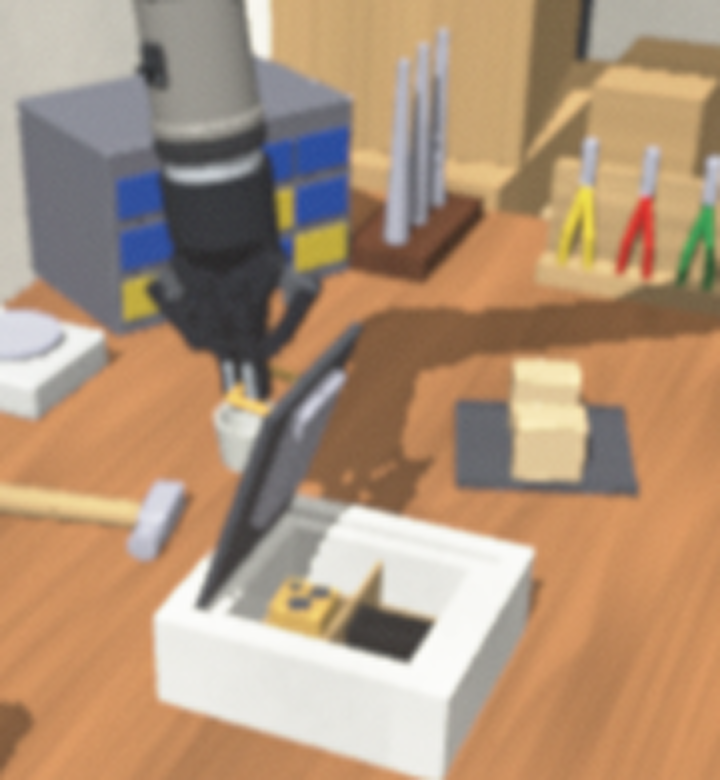

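>>> {"method": "carry_out", "body": {"deltas": [[[0,0,9.7,-1.3,0.7,0,0],[0,0,19.5,-2.1,1.5,0,0],[0,0,29.4,-2.6,2.2,0,0],[0,0,39.2,-2.6,3,0,0],[0,0,49.1,-2.2,3.7,0,0],[0,0,58.9,-1.2,4.5,0,0],[0,0,68.7,0,5.2,0,0],[0,0,78.3,1.8,6,0,0],[0,0,87.9,4,6.7,0,0],[0,0,97.5,6.6,7.5,0,0],[0,0,106,9.5,8,0,0],[0,0,106,9.5,8,0,0]]]}}

```text
clock: 12.05
ee_pos: [0.7168, 0.0077, 0.3515]
tool_rot: [-164.0, -0.0, 90.4]
force: [0.3, 0.2, 10.0]
grip_width: 0.0054
```

```bash
python3 - <<'E'
from h import *
c=snap("side",11);crop(c,230,40,430,255,3.5 and 3,"s11c.png")
s=r.state();print(s["ee_pos"],s["tool_rot"],s["grip_width"],s["force"],s["qpos"])
E
```

```text
[0.71667342 0.00777963 0.35169356] [-1.64078498e+02 -3.42846642e-02  9.04065979e+01] 0.00574252424857668 [ 0.14000995  1.86604952 10.66622376] [ 13.40715861  39.2118618  -29.32136423  72.85718051  14.67628798
  88.00673806 -14.81911652]
```

View pics/s11c.png

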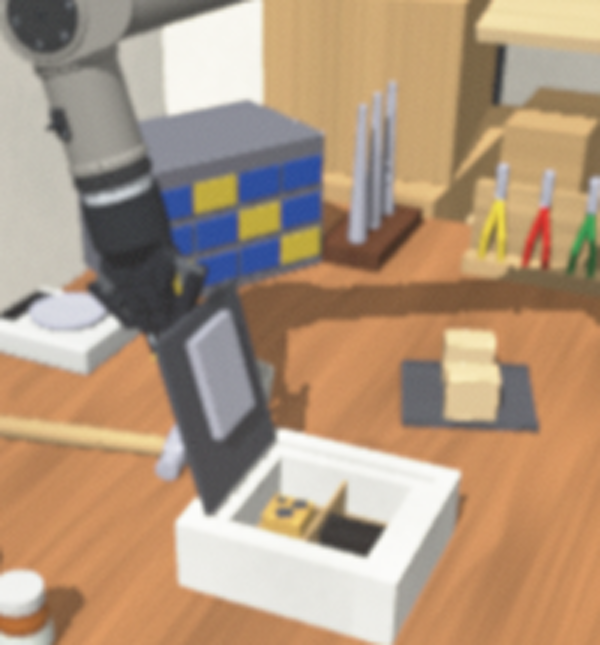

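```bash
python3 - <<'E'
from h import *
c=load("side11")
for d in (95,100,105,109):
    t=np.radians(d);e=np.array([-np.cos(t),np.sin(t)]);n=np.array([np.sin(t),np.cos(t)])
    p=np.array([.5994,.075])+.18*e-.008*n
    print(d,((proj(c,[[p[0],.0835,p[1]],[p[0],-.0705,p[1]]])-[230,40]+.5)*3).round(0).tolist())
E
```

```text
95 [[189.0, 346.0], [264.0, 278.0]]
100 [[174.0, 344.0], [250.0, 277.0]]
105 [[159.0, 344.0], [235.0, 277.0]]
109 [[147.0, 344.0], [224.0, 277.0]]
```

>>> {"method": "carry_out", "body": {"deltas": [[[22,0,0,0,0,0,0],[22,0,0,0,0,0,0],[22,0,0,0,0,0,0],[22,0,0,0,0,0,0],[22,0,0,-15,0,0,0],[22,0,0,-35,0,0,0],[22,0,0,-60,0,0,0],[22,0,0,-80,-4,0,0],[22,0,0,-95,-8,0,0],[22,0,0,-95,-8,0,0]]]}}

```text
clock: 13.1
ee_pos: [0.7419, 0.0078, 0.4434]
tool_rot: [-172.3, 0.0, 90.4]
force: [0.1, -0.0, 0.5]
grip_width: 0.0186
```

```bash
python3 - <<'E'
from h import *
c=snap("side",12);crop(c,230,40,430,255,3,"s12c.png")
s=r.state();print(s["ee_pos"],s["tool_rot"],s["grip_width"],s["force"],s["qpos"])
c=snap("top",12);crop(c,250,150,370,290,5,"t12c.png")
E
```

```text
[0.74151375 0.00768621 0.44151032] [-1.72010378e+02  3.67802477e-02  9.04207629e+01] 0.018525197485005414 [-0.66554903 -0.22455882 -0.51401648] [ 12.72495577  36.4240844  -29.69587847  65.39298346  15.3902153
  90.07319661 -13.7645584 ]
```

View pics/s12c.png

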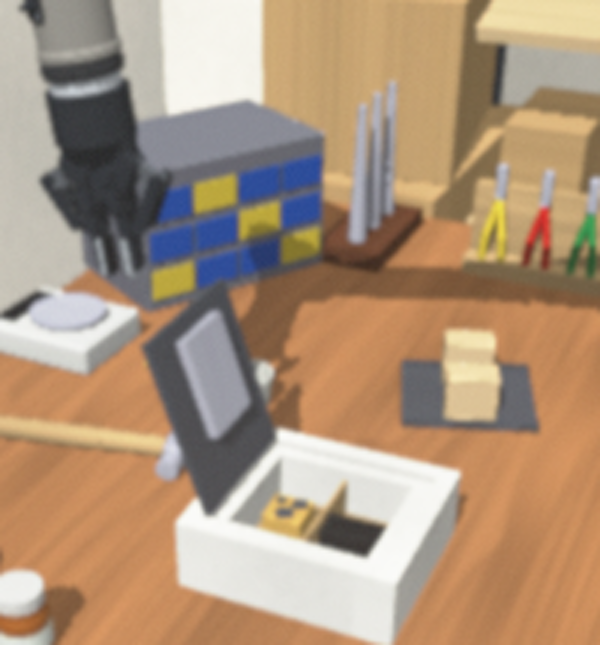

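View pics/t12c.png

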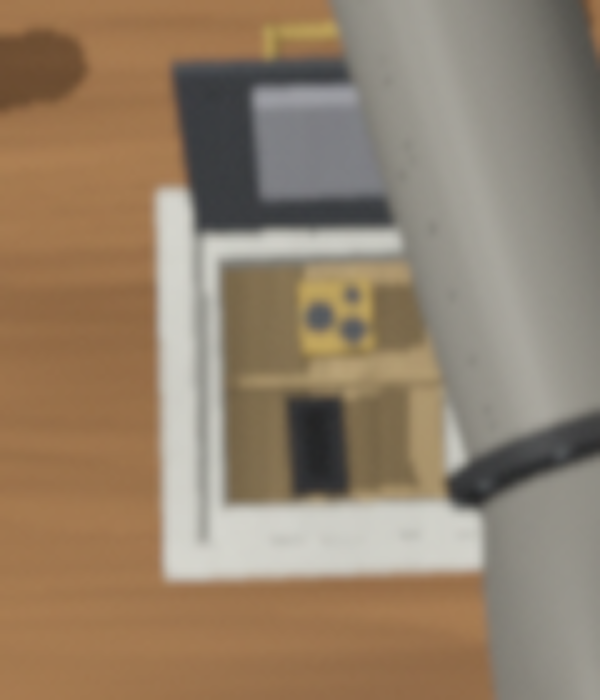

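```bash
python3 - <<'E'
from h import *
c=load("top12");crop(c,300,220,325,255,18,"m.png")
P=np.array([onz(c,u/5+249.5,v/5+149.5,.055) for u,v in [(288,398),(343,396),(348,492),(292,496)]]);print(P)
print(P.mean(0), np.degrees(np.arctan2(*(P[0]+P[1]-P[2]-P[3])[[1,0]])))
P=np.array([onz(c,u/5+249.5,v/5+149.5,.015) for u,v in [(222,262),(225,503)]]);print(P)
s=load("side12");crop(s,310,185,370,230,12,"m2.png")
E
```

```text
[[ 4.99629152e-01  3.30240674e-02  5.50000000e-02]
 [ 5.00051873e-01  1.37315574e-03  5.50000000e-02]
 [ 4.45125688e-01 -2.19525743e-04  5.50000000e-02]
 [ 4.43600767e-01  3.18331656e-02  5.50000000e-02]]
[0.47210187 0.01650272 0.055     ] 1.4371118280673476
[[0.58459299 0.07157907 0.015     ]
 [0.44154537 0.07200652 0.015     ]]
```

View pics/m.png

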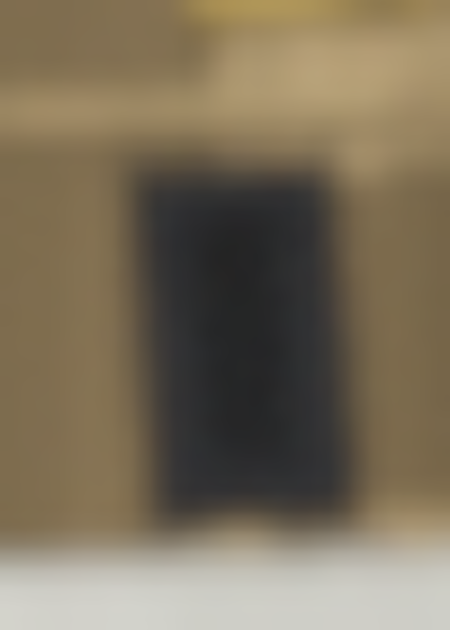

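View pics/m2.png

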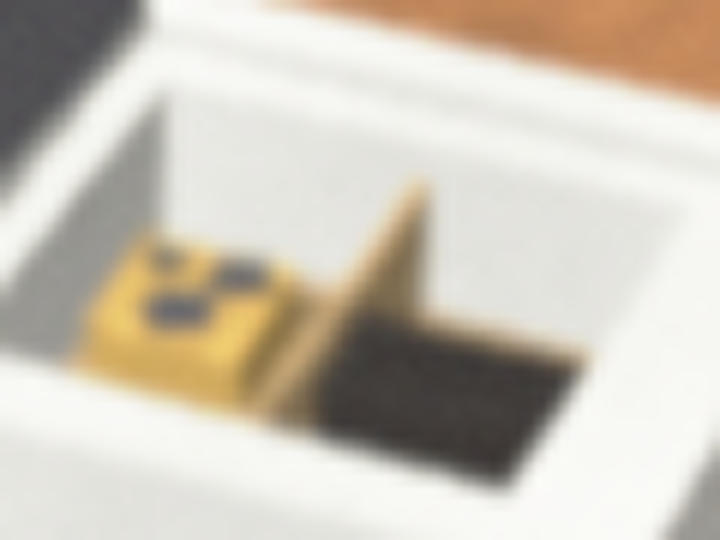

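```bash
python3 - <<'E'
from h import *
delta([.60,.0120,.46],[180,0,45]);delta([.472,.0165,.40],[180,0,1.5])
E
```

```text
[   5.4 -142.7    0.4] [-7.69  3.27 45.35]
[  10.9 -260.9   77.9] [-6.4   6.35 88.77]
```

>>> {"method": "carry_out", "body": {"deltas": [[[30,0,-10,-15,-0.6,0.6,8],[30,1,-45,-12,-1.2,1.2,16],[30,3,-85,-8,-1.8,1.8,24],[40,5,-125,-2,-2.4,2.4,32],[50,6,-165,10,-3,3,40.5],[60,8,-205,30,-3.5,3.5,49],[60,10,-240,55,-4.1,4.1,57.5],[60,11,-261,78,-4.7,4.7,66],[60,11,-261,78,-5.3,5.3,74],[60,11,-261,78,-6,5.9,82],[60,11,-261,78,-6.4,6.35,88.8],[60,11,-261,78,-6.4,6.35,88.8]]]}}

```text
clock: 14.4
ee_pos: [0.4715, 0.0166, 0.3987]
tool_rot: [-180.0, 0.1, 1.5]
force: [0.6, 0.5, -1.0]
grip_width: 0.0511
```

```bash
python3 - <<'E'
from h import *
s=r.state();print(s["ee_pos"],s["tool_rot"],s["grip_width"],s["qpos"])
delta([.472,.0165,.195],[180,0,1.5])
E
```

```text
[0.47153689 0.01662763 0.39874412] [-1.79974900e+02  8.36869583e-02  1.47962421e+00] 0.05113753354369369 [ 13.35346887   5.51333394 -21.8906171  111.37345166   2.25269328
  63.60626554 -97.97044985]
[8.000e-01 2.000e-01 2.037e+02] [-0.03  0.08 -0.02]
```

Descend to just above, then check the view.

>>> {"method": "carry_out", "body": {"deltas": [[[60,0.8,0,40,0,0,0],[60,0.8,0,80,0,0,0],[60,0.8,0,115,0,0,0],[60,0.8,0,140,0,0,0],[60,0.8,0,150,0,0,0],[60,0.8,0,150,0,0,0]]]}}

```text
clock: 15.0
ee_pos: [0.4727, 0.0167, 0.2486]
tool_rot: [-180.0, 0.1, 1.5]
force: [-0.4, 0.5, -0.3]
grip_width: 0.0512
```

```bash
python3 - <<'E'
from h import *
c=snap("side",13);crop(c,270,90,430,255,4,"s13c.png")
s=r.state();print(s["ee_pos"],s["tool_rot"])
delta([.472,.0165,.195],[180,0,1.5])
E
```

```text
[0.47350403 0.01688582 0.25005287] [-1.79955230e+02 -6.72688665e-02  1.52501910e+00]
[-1.6  0.4 55.1] [-0.04 -0.07  0.03]
```

View pics/s13c.png

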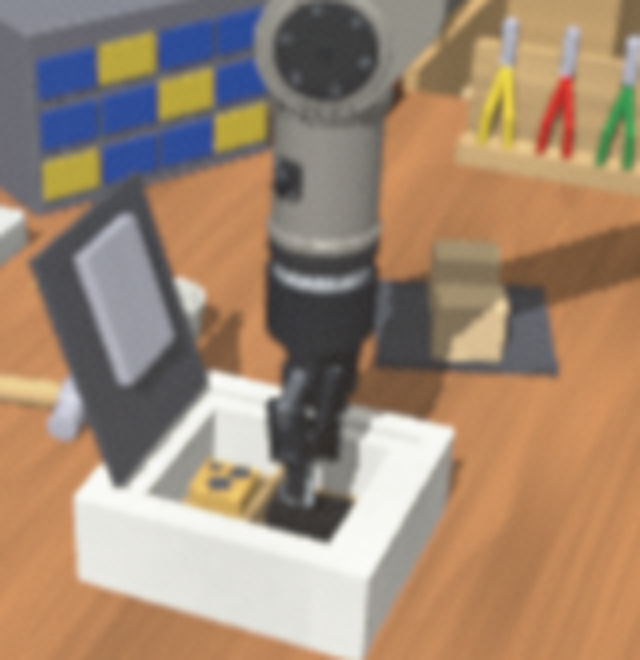

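>>> {"method": "carry_out", "body": {"deltas": [[[60,-1,0,18,0,0,0],[60,-1,0,36,0,0,0],[60,-1,0,48,0,0,0],[60,-1,0,54,0,0,0],[60,-1,0,54,0,0,0],[30,-1,0,54,0,0,0],[30,-1,0,54,0,0,0],[20,-1,0,54,0,0,0],[20,-1,0,54,0,0,0],[20,-1,0,54,0,0,0],[20,-1,0,54,0,0,0]]]}}

```text
clock: 16.15
ee_pos: [0.4733, 0.0169, 0.1972]
tool_rot: [-180.0, -0.3, 1.5]
force: [-0.1, -0.3, 5.8]
grip_width: 0.0331
```

```bash
python3 - <<'E'
from h import *
c=snap("side",14);crop(c,270,90,430,255,4,"s14c.png")
s=r.state();print(s["ee_pos"],s["tool_rot"],s["grip_width"],s["force"],s["torque"])
E
```

```text
[0.47328478 0.01692491 0.19722168] [-179.9817456    -0.26014115    1.46729502] 0.033441591732761865 [ 0.3718854  -0.71568392  6.65926355] [-0.10663833  0.17038926  0.09283135]
```

View pics/s14c.png

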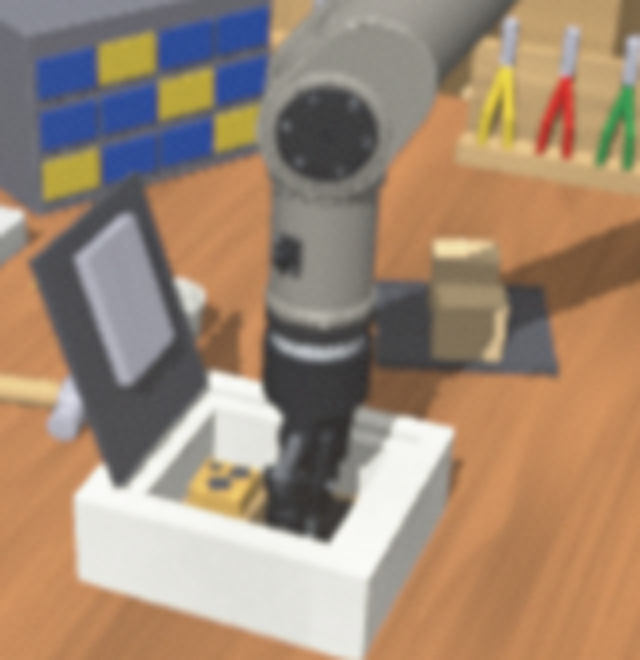

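>>> {"method": "carry_out", "body": {"deltas": [[[0,0,0,-6,0,0,0],[0,0,0,-20,0,0,0],[0,0,0,-45,0,0,0],[0,0,0,-75,0,0,0],[0,0,0,-105,0,0,0],[0,0,0,-120,0,0,0],[0,0,0,-120,0,0,0]]]}}

```text
clock: 16.9
ee_pos: [0.4728, 0.0171, 0.3182]
tool_rot: [-180.0, -0.4, 1.5]
force: [-0.4, -1.0, -3.4]
grip_width: 0.0333
```

```bash
python3 - <<'E'
from h import *
c=snap("side",15);crop(c,270,60,430,255,4,"s15c.png")
s=r.state();print(s["ee_pos"],s["tool_rot"],s["grip_width"],s["force"])
delta([.48,-.18,.31],[180,0,0]);delta([.48,-.18,.185],[180,0,0])
E
```

```text
[0.47209199 0.01687338 0.31660689] [-179.97684396   -0.20485181    1.46434538] 0.03328366510675391 [-0.63823348  0.59421709 -3.58101248]
[  2.9 197.    6.5] [-0.03 -0.2   1.46]
[  2.4 197.1 131.5] [-0.03 -0.2   1.46]
```

View pics/s15c.png

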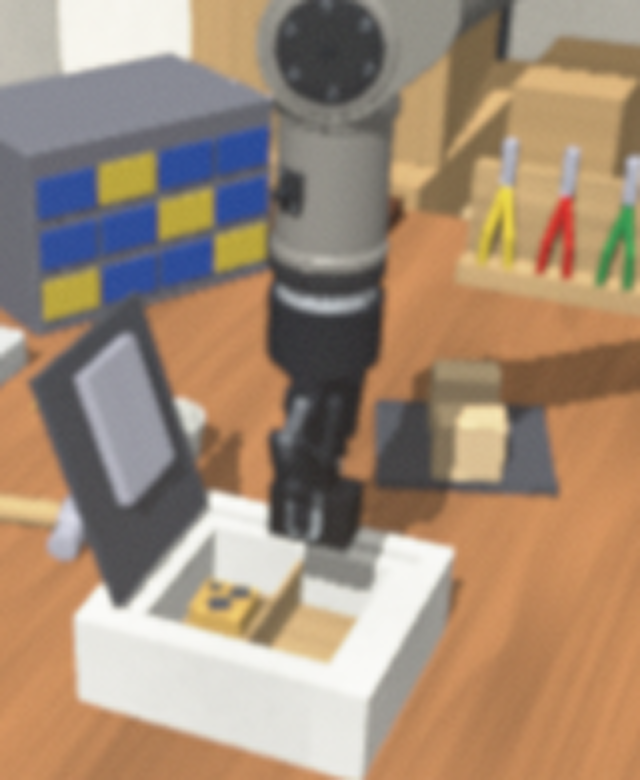

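>>> {"method": "carry_out", "body": {"deltas": [[[0,1,25,0,0,0,0],[0,1,65,0,0,0,0.5],[0,2,105,0,0,0,1],[0,2.5,145,0,0,0,1.5],[0,2.5,180,10,0,0,1.5],[0,2.5,197,35,0,0,1.5],[0,2.5,197,65,0,0,1.5],[0,2.5,197,95,0,0,1.5],[0,2.5,197,115,0,0,1.5],[0,2.5,197,123,0,0,1.5],[0,2.5,197,126,0,0,1.5],[0,2.5,197,126,0,0,1.5]]]}}

```text
clock: 18.15
ee_pos: [0.4802, -0.1798, 0.1899]
tool_rot: [-179.9, -0.1, -0.0]
force: [-0.2, 0.4, -2.4]
grip_width: 0.0331
```

```bash
python3 - <<'E'
from h import *
s=r.state();print(s["ee_pos"],s["tool_rot"],s["grip_width"],s["force"],s["qpos"])
c=snap("side",16);crop(c,310,90,430,235,5,"s16c.png")
E
```

```text
[ 0.48016093 -0.17980246  0.1899174 ] [-1.79948646e+02 -1.12785517e-01 -2.02251834e-02] 0.03311379659830045 [-0.15548949  0.3674403  -2.4090046 ] [ 26.30662144  25.04996851 -12.71291898 117.24023511   8.48884889
  38.46152872 -81.92130763]
```

View pics/s16c.png

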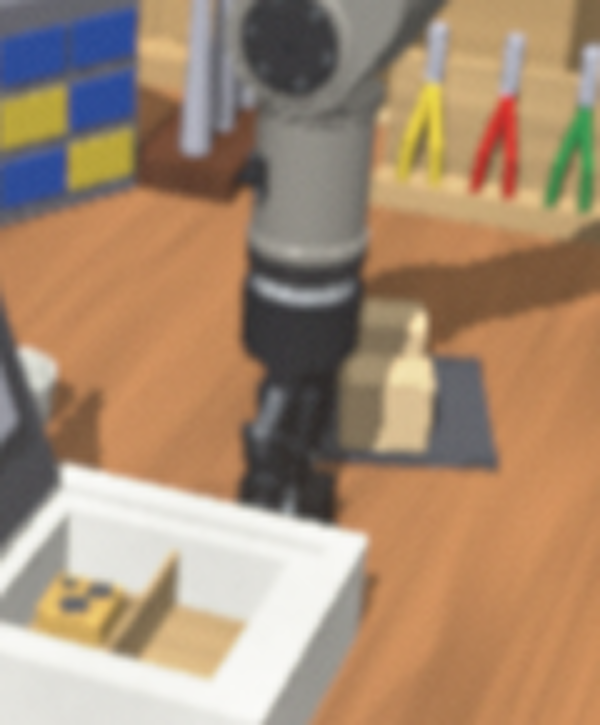

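>>> {"method": "carry_out", "body": {"deltas": [[[0,0,0,3,0,0,0],[0,0,0,5,0,0,0],[0,0,0,6,0,0,0],[0,0,0,7,0,0,0],[0,0,0,7.5,0,0,0],[0,0,0,8,0,0,0]]]}}

```text
clock: 18.8
ee_pos: [0.4802, -0.1799, 0.1823]
tool_rot: [-180.0, -0.1, -0.0]
force: [-1.8, 0.1, 3.1]
grip_width: 0.0331
```

>>> {"method": "carry_out", "body": {"deltas": [[[55,0,0,7.5,0,0,0],[55,0,0,7.5,0,0,0],[55,0,0,7.5,0,0,0],[55,0,0,0,0,0,0],[55,0,0,-25,0,0,0],[55,0,0,-60,0,0,0],[70,0,0,-95,0,0,-8],[80,0,0,-110,0,0,-16],[95,0,0,-110,0,0,-24],[95,0,0,-110,0,0,-32],[95,0,0,-110,0,0,-40],[95,0,0,-110,0,0,-48]]]}}

```text
clock: 20.0
ee_pos: [0.4799, -0.18, 0.293]
tool_rot: [179.9, -0.1, 48.3]
force: [0.3, 1.1, 0.5]
grip_width: 0.0813
```

```bash
python3 - <<'E'
from h import *
s=r.state();print(s["ee_pos"],s["tool_rot"],s["grip_width"],s["force"],s["qpos"])
c=snap("side",17);crop(c,310,90,430,235,5,"s17c.png")
delta([.4795,-.1799,.28],[180,0,90])
E
```

```text
[ 0.47992032 -0.17999963  0.29300148] [ 1.79852364e+02 -1.31474672e-01  4.82948436e+01] 0.08126452305054982 [0.30212551 1.09014213 0.54464868] [ 35.54274491  16.81296056 -23.15243851 113.13856568   8.30487298
  51.4356994  -33.60129113]
[-0.2 -0.4 12.9] [  0.18  -0.08 -41.51]
```

View pics/s17c.png

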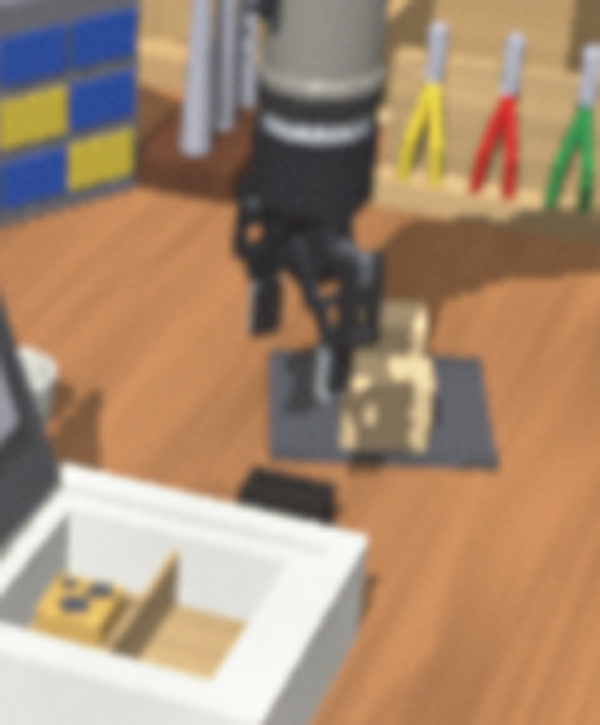

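```bash
python3 - <<'E'
from h import *
c=load("side17")
for xc in (.476,.480,.484):
  print(xc,((proj(c,[[xc+.029,-.197,.04],[xc-.029,-.197,.04],[xc+.029,-.163,.04],[xc-.029,-.163,.04]])-[310,90]+.5)*5).round(0).tolist())
crop(c,352,175,385,200,18,"s17d.png")
E
```

```text
0.476 [[260.0, 464.0], [343.0, 484.0], [242.0, 489.0], [326.0, 509.0]]
0.48 [[254.0, 463.0], [337.0, 482.0], [236.0, 487.0], [320.0, 508.0]]
0.484 [[248.0, 461.0], [331.0, 481.0], [230.0, 486.0], [315.0, 506.0]]
```

View pics/s17d.png

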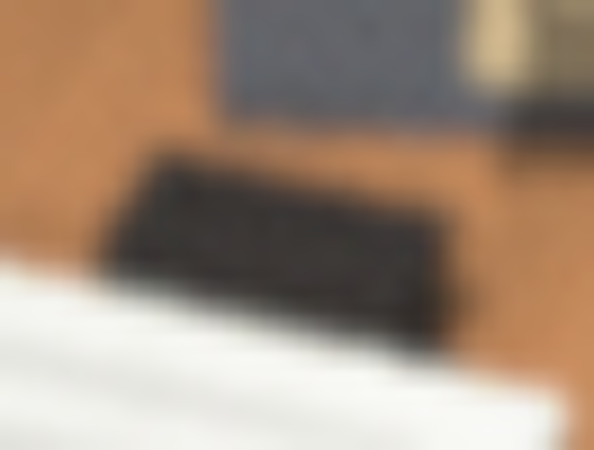

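>>> {"method": "carry_out", "body": {"deltas": [[[98,0,-0.4,0,0.2,0,-8.5],[98,0,-0.4,10,0.2,0,-17],[98,0,-0.4,25,0.2,0,-25.5],[98,0,-0.4,40,0.2,0,-34],[98,0,-0.4,50,0.2,0,-41.5],[98,0,-0.4,50,0.2,0,-41.5],[98,0,-0.4,65,0.2,0,-41.5],[98,0,-0.4,85,0.2,0,-41.5],[98,0,-0.4,100,0.2,0,-41.5],[98,0,-0.4,108,0.2,0,-41.5],[98,0,-0.4,111,0.2,0,-41.5],[98,0,-0.4,111,0.2,0,-41.5]]]}}

```text
clock: 21.25
ee_pos: [0.48, -0.1796, 0.181]
tool_rot: [-179.9, -0.1, 89.4]
force: [-0.2, -0.8, 0.5]
grip_width: 0.0838
```

```bash
python3 - <<'E'
from h import *
s=r.state();print(s["ee_pos"],s["tool_rot"],s["grip_width"],s["force"],s["qpos"])
c=snap("side",18);crop(c,310,90,430,235,5,"s18c.png")
E
```

```text
[ 0.47998383 -0.17956699  0.18095276] [-1.79942752e+02 -1.15018855e-01  8.94457625e+01] 0.0838128276651826 [-0.20403675 -0.76532594  0.5167756 ] [ 38.02713767  27.6319843  -27.0992531  117.11007201  19.20076648
  39.58778016  -1.95466124]
```

View pics/s18c.png

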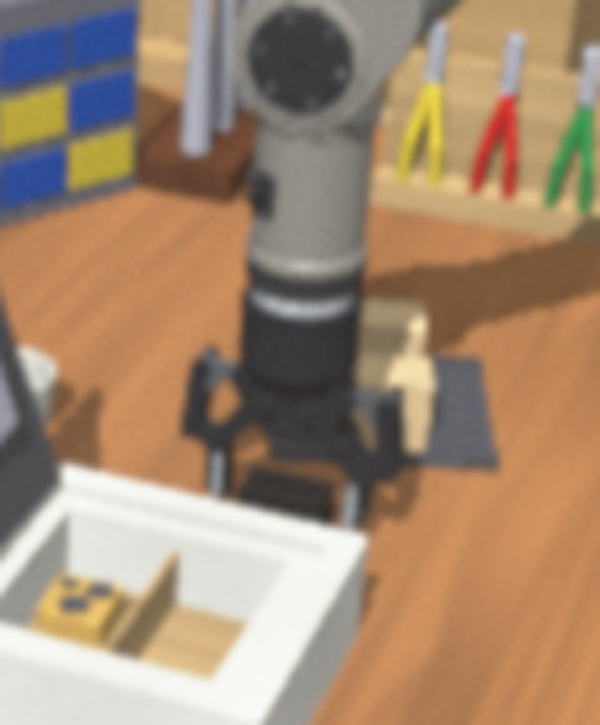

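>>> {"method": "carry_out", "body": {"deltas": [[[70,0,0,0,0,0,0],[50,0,0,0,0,0,0],[40,0,0,0,0,0,0],[40,0,0,0,0,0,0],[40,0,0,0,0,0,0],[40,0,0,-4,0,0,0],[40,0,0,-15,0,0,0],[40,0,0,-40,0,0,0],[40,0,0,-70,0,0,0],[40,0,0,-90,0,0,0],[40,0,0,-90,0,0,0]]]}}

```text
clock: 22.4
ee_pos: [0.4811, -0.18, 0.2742]
tool_rot: [179.7, 0.0, 89.5]
force: [0.7, 0.6, -3.3]
grip_width: 0.0574
```

```bash
python3 - <<'E'
from h import *
s=r.state();print(s["ee_pos"],s["tool_rot"],s["grip_width"],s["force"],s["qpos"])
c=snap("side",19);crop(c,310,70,430,235,4,"s19c.png")
c=snap("top",19);crop(c,340,180,490,290,5,"t19c.png")
delta([.4712,-.3630,.27],[180,0,109.5])
E
```

```text
[ 0.48112349 -0.18003917  0.27416154] [1.79701664e+02 3.51935546e-02 8.94514929e+01] 0.05737764882780703 [ 0.66180543  0.55363898 -3.31697599] [ 41.75789296  19.40175121 -30.87578347 113.77813114  12.85784026
  49.81797556   3.46191203]
[-183.2   -6.5    0.7] [ -0.04  -0.1  -20.05]
```

View pics/s19c.png

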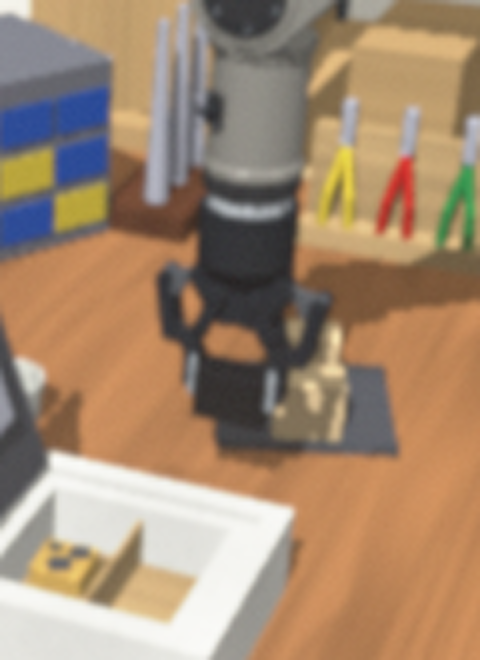

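View pics/t19c.png

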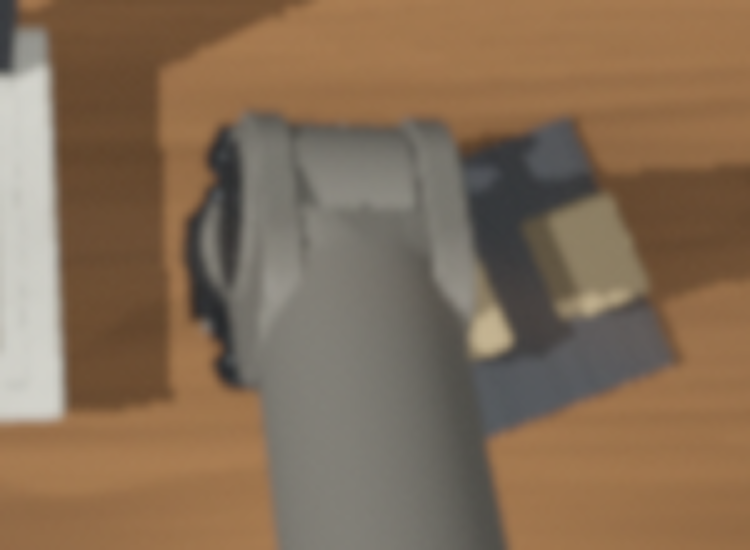

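>>> {"method": "carry_out", "body": {"deltas": [[[40,-15,0,-6,0,0,-2],[40,-45,-1,-10,0,0,-6],[40,-80,-2,-10,0,0,-10],[40,-115,-3.5,-10,0,0,-14],[40,-150,-5,-10,0,0,-18],[40,-172,-6.5,-8,0,0,-20.2],[40,-183,-6.5,-5,0,0,-20.2],[40,-183,-6.5,-5,0,0,-20.2],[40,-183,-6.5,-5,0,0,-20.2]]]}}

```text
clock: 23.4
ee_pos: [0.4719, -0.361, 0.2747]
tool_rot: [-180.0, -0.3, 109.7]
force: [0.6, 0.9, -3.2]
grip_width: 0.0573
```

```bash
python3 - <<'E'
from h import *
s=r.state();print(s["ee_pos"],s["tool_rot"],s["grip_width"],s["force"],s["qpos"])
c=snap("side",20);crop(c,330,70,450,190,5,"s20c.png")
c=snap("top",20);crop(c,340,180,490,290,5,"t20c.png")
delta([.471,-.3628,.2],[180,0,109.7])
E
```

```text
[ 0.4718858  -0.36101556  0.27471384] [-179.97135556   -0.28632918  109.7279177 ] 0.057286893123840096 [ 0.60173095  0.86691264 -3.16092584] [ 56.8405358   27.05714704 -30.47085203 102.71755523  16.17772408
  54.85934897  39.38046117]
[-1.9 -2.  75.5] [ 0.01 -0.2   0.12]
```

View pics/s20c.png

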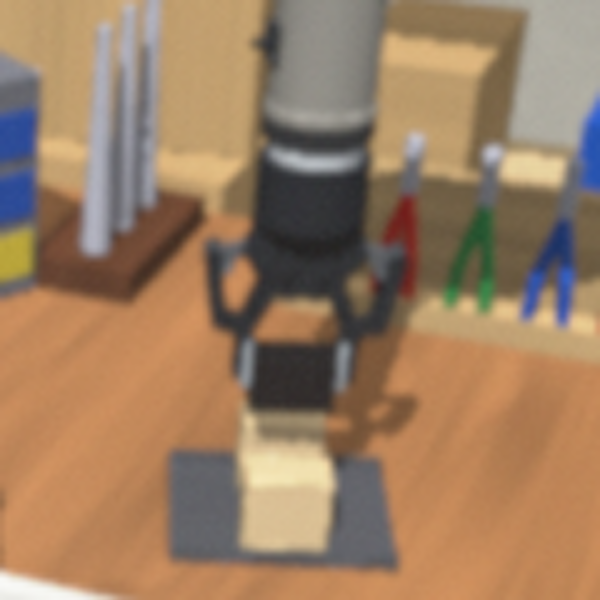

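View pics/t20c.png

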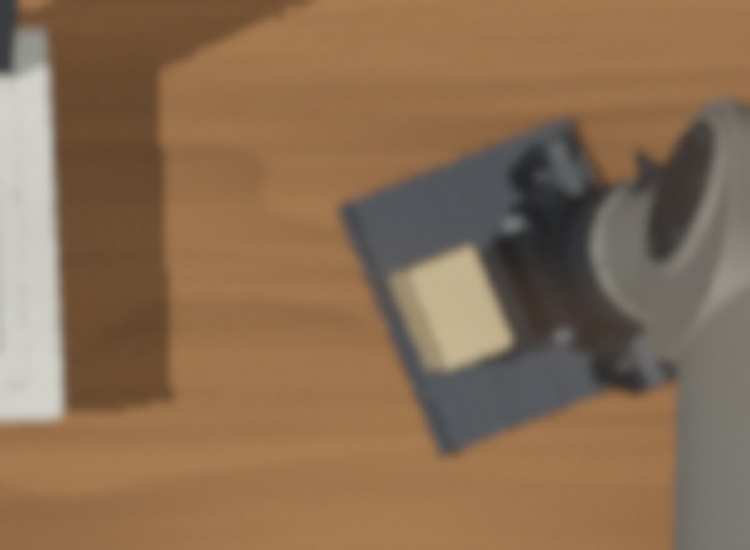

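```bash
python3 - <<'E'
from h import *
x,y,a=.471,-.3628,np.radians(19.9)
def L(P):
    P=np.array(P);return np.c_[x+np.cos(a)*P[:,0]-np.sin(a)*P[:,1],y+np.sin(a)*P[:,0]+np.cos(a)*P[:,1],P[:,2]]
q=[(i*.08,j*.075,.006) for i in(-1,1) for j in(-1,1)]+[(i*.03,j*w,.061) for i in(-1,1) for j in(-1,1) for w in(.023,.063)]
for n,b in(("top",(400,195,490,280)),("side",(355,140,415,190))):
    c=load(n+"0");crop(c,*b,8,f"ov_{n}.png",proj(c,L(q)))
E
```

```text
(no output)
```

View pics/ov_top.png

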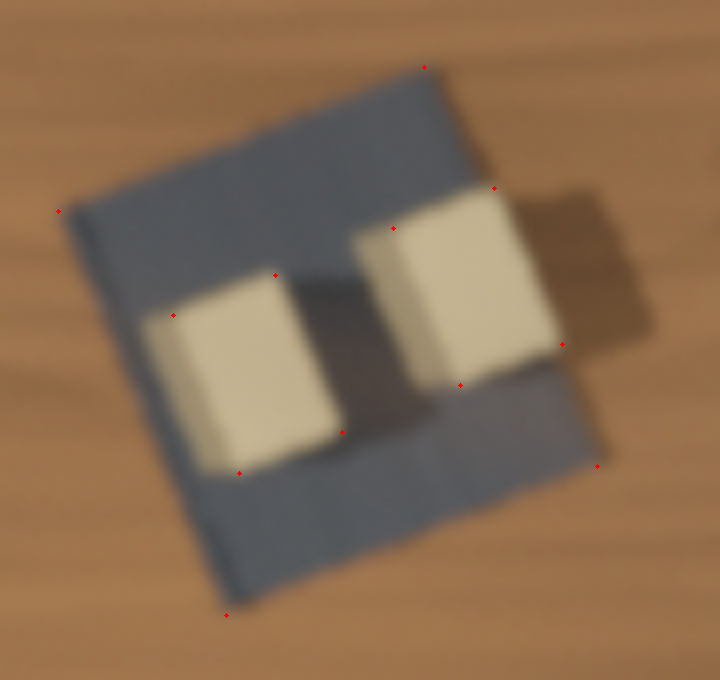

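View pics/ov_side.png

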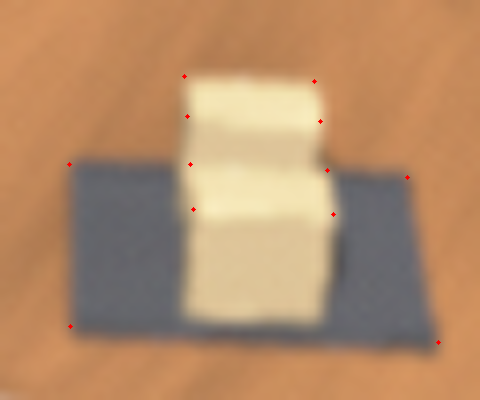

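>>> {"method": "carry_out", "body": {"deltas": [[[40,1.5,-1,10,0,0.2,0],[40,1.5,-1,25,0,0.2,0],[40,1.5,-1,35,0,0.2,0],[40,1.5,-1,42,0,0.2,0],[40,1.5,-1,42,0,0.2,0]]]}}

```text
clock: 24.0
ee_pos: [0.4697, -0.3612, 0.232]
tool_rot: [-179.9, -0.5, 109.7]
force: [0.4, -0.3, -3.1]
grip_width: 0.0568
```

```bash
python3 - <<'E'
from h import *
s=r.state();print(s["ee_pos"],s["tool_rot"],s["grip_width"],s["force"])
c=snap("side",21);crop(c,340,80,440,190,6,"s21c.png")
c=snap("top",21);crop(c,400,185,490,280,6,"t21c.png")
delta([.471,-.3628,.187],[180,0,109.7])
E
```

```text
[ 0.4696526  -0.36124626  0.23204525] [-179.89952826   -0.46821534  109.6734554 ] 0.05677260779219509 [ 0.42231892 -0.2734296  -3.09000082]
[-1.6  0.2 46.6] [-0.   -0.33 -0.03]
```

View pics/s21c.png

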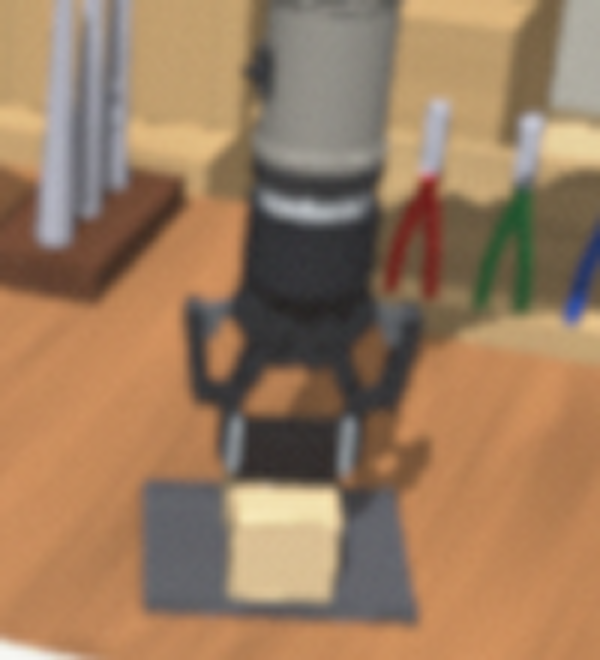

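View pics/t21c.png

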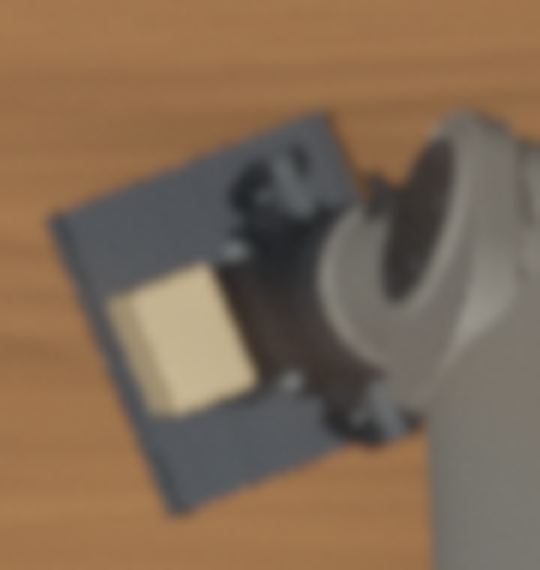

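>>> {"method": "carry_out", "body": {"deltas": [[[40,-1.5,0.5,10,0,-0.3,0],[40,-1.5,0.5,22,0,-0.3,0],[40,-1.5,0.5,32,0,-0.3,0],[40,-1.5,0.5,38,0,-0.3,0],[40,-1.5,0.5,41,0,-0.3,0],[40,-1.5,0.5,43,0,-0.3,0],[40,-1.5,0.5,43,0,-0.3,0]]]}}

```text
clock: 24.8
ee_pos: [0.4712, -0.3626, 0.1907]
tool_rot: [-180.0, -0.0, 109.7]
force: [-0.3, -0.9, -3.9]
grip_width: 0.0573
```

```bash
python3 - <<'E'
from h import *
s=r.state();print(s["ee_pos"],s["tool_rot"],s["grip_width"],s["force"],s["torque"])
c=snap("top",22);crop(c,400,185,490,280,6,"t22c.png")
delta([.471,-.3628,.187],[180,0,109.7])
E
```

```text
[ 0.47120954 -0.36264264  0.19067782] [-1.79994881e+02 -1.98176594e-02  1.09668799e+02] 0.05725805473680746 [-0.32648493 -0.86307053 -3.87508233] [ 0.03818002  0.03540977 -0.00850666]
[ 0.  -0.3  4. ] [ 0.01  0.   -0.04]
```

View pics/t22c.png

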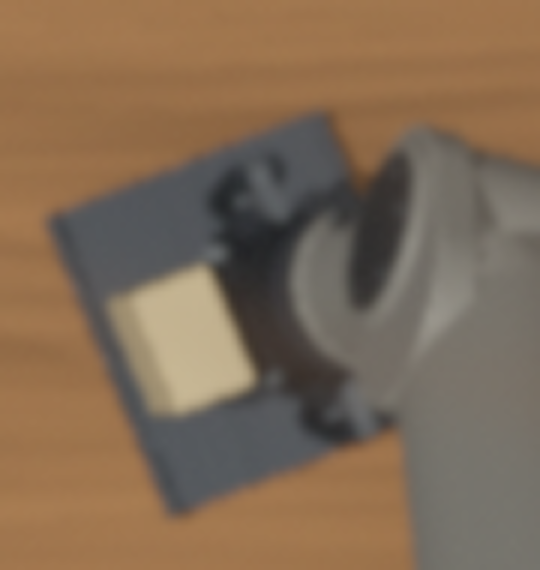

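No contact; lower in fine steps.

>>> {"method": "carry_out", "body": {"deltas": [[[40,0,0,1,0,0,0],[40,0,0,2,0,0,0],[40,0,0,3,0,0,0],[40,0,0,3.5,0,0,0],[40,0,0,4,0,0,0]]]}}

```text
clock: 25.35
ee_pos: [0.4713, -0.3627, 0.1881]
tool_rot: [-180.0, 0.0, 109.7]
force: [-3.4, 1.4, 10.6]
grip_width: 0.057
```

>>> {"method": "carry_out", "body": {"deltas": [[[75,0,0,-1,0,0,0],[85,0,0,-1,0,0,0],[85,0,0,-1,0,0,0],[85,0,0,-1,0,0,0],[85,0,0,-10,0,0,0],[85,0,0,-30,0,0,0],[85,0,0,-65,0,0,0],[85,0,0,-105,0,0,0],[85,0,0,-140,0,0,0],[85,-40,0,-160,0,0,0],[85,-85,0,-170,0,0,0],[85,-130,0,-170,0,0,0]]]}}

```text
clock: 26.55
ee_pos: [0.5158, -0.4866, 0.3607]
tool_rot: [179.9, 0.3, 109.7]
force: [1.1, -0.4, 1.1]
grip_width: 0.0726
```

```bash
python3 - <<'E'
from h import *
s=r.state();print(s["ee_pos"],s["tool_rot"],s["grip_width"],s["force"])
c=snap("side",23);crop(c,280,100,440,260,5,"s23c.png")
c=snap("top",23);crop(c,400,185,490,280,7,"t23c.png")
E
```

```text
[ 0.51579498 -0.48655667  0.36068763] [179.86630068   0.27664332 109.68759153] 0.07257018339416423 [ 1.11669746 -0.36099492  1.14117675]
```

View pics/s23c.png

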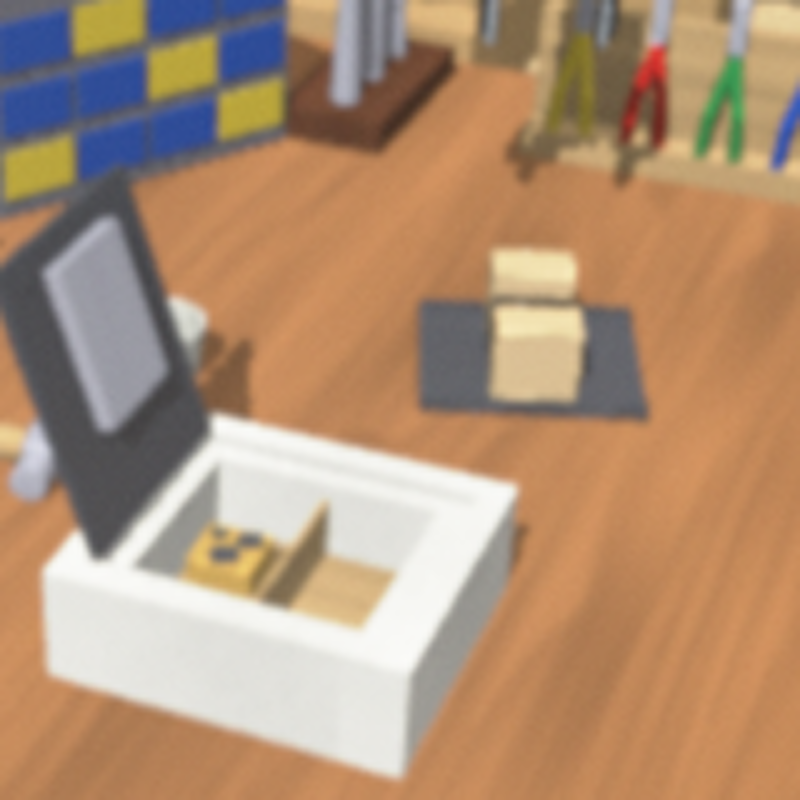

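View pics/t23c.png

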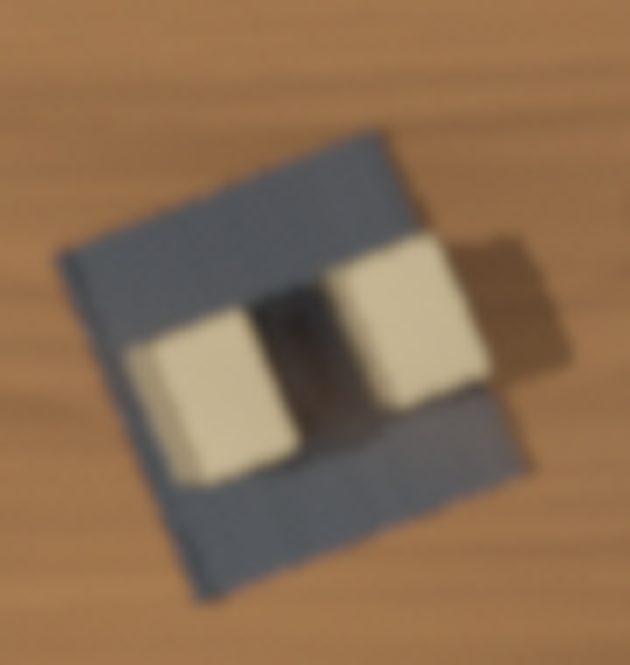

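```bash
python3 - <<'E'
from h import *
c=load("top23");im=c["image"][220:260,425:465].astype(float)
x,y,a=.471,-.3628,np.radians(19.9)
im=np.clip((im-15)*3,0,255).astype(np.uint8);k=15
im=cv2.resize(im,None,fx=k,fy=k,interpolation=cv2.INTER_CUBIC)
P=np.array([(i*.029,j*.017) for i,j in((1,1),(1,-1),(-1,-1),(-1,1))])
W=np.c_[x+np.cos(a)*P[:,0]-np.sin(a)*P[:,1],y+np.sin(a)*P[:,0]+np.cos(a)*P[:,1],[.046]*4]
for p in proj(c,W): cv2.circle(im,(int((p[0]-425+.5)*k),int((p[1]-220+.5)*k)),3,(0,255,0),-1)
cv2.imwrite("pics/gap.png",im)
E
```

```text
(no output)
```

View pics/gap.png

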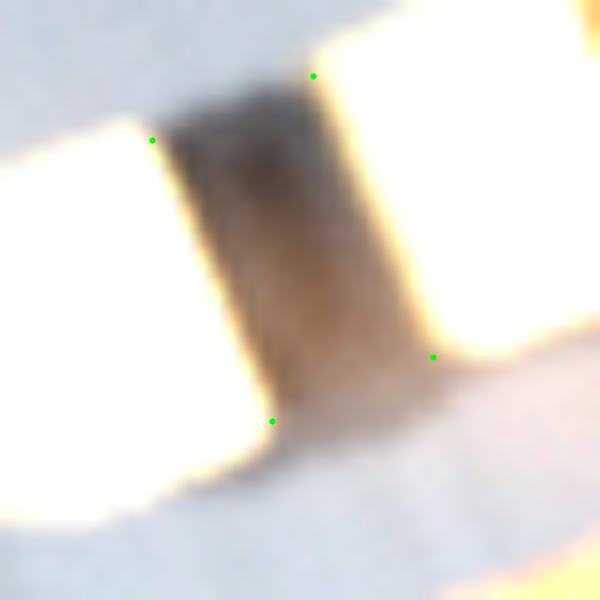

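View pics/top23.png

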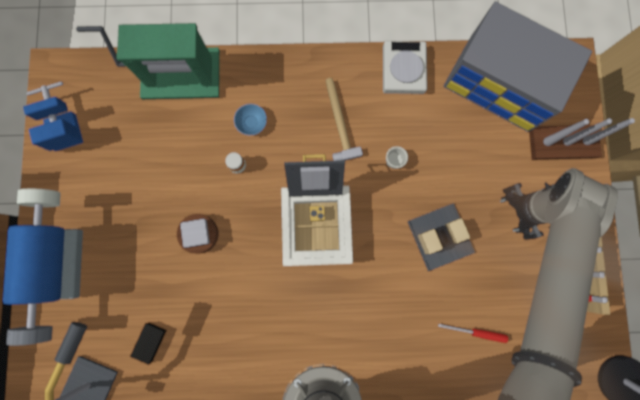

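```bash
python3 - <<'E'
from rig import r
s=r.state();print(s["clock"],s["force"]);print(r.hand_in())
E
```

```text
26.65 [-0.57423507  0.22452218 -0.47516798]
the job is handed in; nothing more can be done
None
```

The hatch is open and stands by itself, and the mould is on the pouring stand, cavity up, between the two bricks. I handed in at 26.65 s; no verdict is reported.

- **Ring and hatch:** My first grip on the ring held it only by the fingertips. It slipped off while lifting, and the hatch dropped shut from less than about 45°. I gripped the upright ring again deeper in the pads, swung the hatch to about 105° and let go. It then settled leaning back at its stop.
- **Mould:** I lifted it out by its long sides and set it down briefly on the bench. The fingers do not fit beside it between the bricks, so I picked it up again by its ends. I lowered it until the tray took its weight; the last fine steps down ended with about 11 N upward on the wrist.
- **Last checks:** The final pictures show the hatch open and the mould's outline on the predicted centre between the bricks to within a few mm. That centre carries about 2 mm of uncertainty, because the tray and the bricks gave slightly different positions. The doming block, crucible and flux jar look unmoved. The gripper was well clear with no contact force.

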